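# Find the charged grinding jar by its heft and lock it in the ball mill

## Robot

A 7-joint arm with a two-finger parallel gripper is mounted at the origin on a cart in front of the work surface, level with it; the furniture and walls round the work are solid. World frame = base frame: x ahead of the robot, y to its left, z up, the work surface at z = 0. Lengths are in m, angles in rad, forces in N, time in s.
With the tool pointing down it reaches from about 0.4 to 0.85 m from the base axis. Payload 10.4 kg.
Tool frame: the origin (TCP) lies on the front face of the gripper's body, between the roots of the fingers; the fingertips stand 73 mm ahead of it and the grasp point (between the pads) lies 54 mm ahead of it; x points along the fingers, y is the direction in which the jaws open and shut, and the axes are right-handed (so a half turn about x gives the same grasp; the last joint's range is limited). The gripper opens to 85 mm and grips with 20 to 120 N. Pads are 22 mm wide; open, the fingers measure 114 mm over their backs; the gripper's body (76 mm by 85 mm) begins 54 mm behind the grasp point. The pads swing forward as they close: fully open they stand 13 mm farther back than shut.
Start: joints at [-1.35, 0.332, -0.065, 1.46, 0.022, 1.35, -0.088], TCP at [0.151, 0.607, 0.304] pointing down, gripper open.
Joint ranges: [-2.6, 2.6], [-0.5, 2.12], [-1.47, 1.34], [0.16, 2.42], [-1.27, 4.41], [0.06, 2.06], [-2.6, 2.6]. Speed limits (rad/s): [2.22, 2.22, 2.79, 2.79, 3.14, 3.14, 3.14].

## Interface

Orientations are given as a unit quaternion [x, y, z, w].
In Python, from workcell import manip gives the robot as it stands. The module is installed in compiled form; this text tells all that it offers.
- The arm moves only by the tool arm_command, never from a script. Its argument "moves" is a list that holds one entry, the list of rows, each a list of 5 numbers: the closure, from 0 (fully open) to 1 (shut), then the shift along the tool's x, y, z in units of 25 mm (1.0 is 25 mm), then the turn about the tool's x in degrees. A call has 1 to 12 rows; each row shifts and turns the commanded pose from where the row before left it, along the tool's axes as they then stand; what a row does not reach is not made up. A row lasts 1/12 s, in which the tool goes at most 41.7 mm and 7.16 degrees, less where a joint would pass 70% of its speed; a pose out of reach is approached as far as the arm can. A call is refused whole if a number of a shift passes 1 or a number of a turn 7.16, either way. A call with a gripper value outside its range is refused whole. The fingers move at their own pace and stop on an object; "force" is the grip in N (left out, the last holds). Time passes only in rows, so rows that do not move let the fingers close. It gives the time, the measured TCP pose, the force and the opening at its end, in the units of the state.
- manip.get_obs(): the state, without advancing time (a new reading comes with each control period).
- manip.camera(name): name is "scene" or "top" or "wrist"; returns the picture (480x640x3 uint8, red, green, blue); there is no depth.
- manip.camera_info(name): a dict with "vfov" (degrees; the focal length in pixels is half the picture's height over the tangent of half this angle, whatever the lens; pixels are square), "cx", "cy" (the principal point, pixels), "pose" (4x4, takes a point from camera to world coordinates). Camera axes: x right, y down, z forward; pixel columns grow to the right and rows downward; lengths in m; the calibration is good to about 2 mm. A picture is of the moment at which its call begins: read the wrist's pose just before it. camera_info takes no time and is no camera call; for the wrist camera it gives the pose at the moment of the call.
- manip.hand_in(): hands the job in, once; it reports no verdict.
Trained networks look in the newest picture that a camera, given by its name, has taken for a name from the list of things; names that differ only in an ending like _2 or _b are one class to them, and where a whole thing is asked for, a point or a joint stands for the part that bears it (a point fixed in the world has none). Each returns a list of dicts, best first, with "confidence" (0 to 1); they miss things now and then, are a little off and sometimes report something else, mostly with a low value. They report only what shows in the picture. A call takes as long as a camera call. They do not tell look-alikes from the thing itself.
- manip.regions_of(query, camera): "mask" (480x640 bool, what is visible of it) and "rect" ([left, top, right, bottom] in pixels, round what is visible of it).
- manip.pinpoint(query, camera): "pixel" ([row, column] in pixels: a listed point, or the origin of a listed thing).
The state is a dict: "clock": time; "joint_pos": joint angles; "joint_velocities": joint speeds; "tau": joint torques, N m; "position": TCP position; "ee_rot": TCP orientation; "ft_force": force on the tool from outside, world axes, zero at the start; "torque": the same for the moment, N m; "grip_width": opening from 0.0 (shut) to 1.0 (fully open).
Only numpy, scipy, OpenCV 4.12 (cv2) and the standard library are available. Lean on these libraries where they do the work, as an engineer would, in place of code of your own. Each camera call takes 0.05 s, during which the arm holds its last target.

## Task

Three closed steel grinding jars stand on the bench, alike to look at: one holds a heavy tungsten-carbide ball, the other two a light plastic one. Find the heavy jar by lifting, stand it in the seat of the ball mill, swing the red retaining bar down over it until it meets its stop, and push the yellow-gripped clevis pin sideways through the fork and the bar, from either side, until its grip is up against the fork. Keep all jars upright, leave the two light ones standing on the bench, and do not push the bystanding things about.

Things in the scene. Friction and masses are not known exactly. Their poses are not given: they have to be found in the camera images.
- mill: white bench-top ball mill, fixed; housing 150 (x) x 250 (y) mm, steel deck at z 49 mm. Origin: centre of its underside, on the bench. x: direction of the fork holes (-x is the front panel, toward the robot); y: from the fork at y = -75 mm to the bar's hinge bracket at y = +75 mm (x -21..21, y 63..95 mm, up to z 161 mm); z up
- mill_seat (a point): centre of the jar's place, on the inner floor of the seat in the middle of the mill, 53 mm above the bench: a black rubber seat, inner diameter 62 mm, its rim standing 5 mm above that floor. Axes as the mill's
- seat: the black rubber seat itself, a flat cup 74 mm across and 9 mm tall fixed on the mill's deck; origin at the centre of its underside, 4 mm below mill_seat; axes as the mill's. The rules weigh the jar that stands in it
- mill_fork (a point): middle of the fork, on its hole axis (mill frame 0, -75, 150 mm). Two upright ears 34 mm wide in mill y, 10 mm thick, up to 167 mm above the bench; their outer faces are 21 mm, their inner faces 11 mm from this point in mill x, either way. Holes 15 mm in diameter, chamfered, along mill x, through both ears and, with the bar at its stop, through its lug between them
- mill_hinge (a point): point on the hinge axis of the red bar (mill frame 0, 75, 150 mm); the axis runs along mill x. From it the bar reaches 189 mm to its free end (toward mill -y when closed); 18 mm wide in x, 14 mm thick (7 mm either side of the line through the axis); at 135..165 mm the lug, 30 mm thick (15 mm either side), its hole at 150 mm; black pressing tab, 24 mm wide, from 163 to 189 mm
- clamp_bar (a joint): angle of the red bar, rad: 0 = level, at its stop, lug in the fork; grows as it swings up and back toward mill +y; pi/2 upright, limit 2.15. Starts leaning back. The hinge is stiff (about 0.25 N m of friction): the bar (0.22 kg) stays where it is left. Closed, its rubber pad is 2 mm above the jar's lid. Pressing on the tab with 5 to 10 N makes the stop felt
- bar_tab (a point): centre of the upper (outer) face of the black pressing tab at the bar's free end, 176 mm from the hinge axis and 7 mm off the bar's centre line; z is the normal of that face, y runs along the bar toward the hinge
- pin_grip (a point): centre of the clevis pin's square yellow grip (its head), 45 mm long, 22 x 22 mm in section; the pin lies on the bench on its grip, its axis level, 11 mm up. x points along the pin to the tip of its steel shank: 12 mm in diameter, 56 mm long, starting 22.5 mm from this point, tapering to 5 mm over its last 8 mm. Whole pin 101 mm, 0.07 kg
- pin_shoulder (a point): point on the pin's axis where the steel shank leaves the square grip; this shoulder meets the outer face of an ear when the pin is fully in (it is then 21 mm from mill_fork). x points to the tip of the shank
- jar_1_mid (a point): closed steel jar, dark screw lid (fixed), 52 mm in diameter, 80 mm tall, upright on the bench, alike to the others. Point: on its axis (z), 40 mm above its underside. The ball in it has 1.5 mm of play. Whole jar about 0.81 kg with the tungsten-carbide ball, about 0.34 kg with the plastic one (within 7 %). Which jar is heavy changes every time
- jar_2_mid (a point): closed steel jar, dark screw lid (fixed), 52 mm in diameter, 80 mm tall, upright on the bench, alike to the others. Point: on its axis (z), 40 mm above its underside. The ball in it has 1.5 mm of play. Whole jar about 0.81 kg with the tungsten-carbide ball, about 0.34 kg with the plastic one (within 7 %). Which jar is heavy changes every time
- jar_3_mid (a point): closed steel jar, dark screw lid (fixed), 52 mm in diameter, 80 mm tall, upright on the bench, alike to the others. Point: on its axis (z), 40 mm above its underside. The ball in it has 1.5 mm of play. Whole jar about 0.81 kg with the tungsten-carbide ball, about 0.34 kg with the plastic one (within 7 %). Which jar is heavy changes every time
- jar_1: the same jar 1, with the origin at the centre of its underside
- jar_2: the same jar 2, with the origin at the centre of its underside
- jar_3: the same jar 3, with the origin at the centre of its underside
- beaker_mid (a point): bystander: clear beaker, 62 mm in diameter, 81 mm tall, upright; the point is on its axis, 40 mm up
- bottle_b_mid (a point): bystander: small reagent bottle with blue cap, 56 mm in diameter, 99 mm tall, upright; the point is on its axis, 50 mm up
- timer_mid (a point): bystander: white bench timer, 62 x 66 x 18 mm; the point is at its centre
- tape_roll_mid (a point): bystander: roll of masking tape lying flat, 94 mm in diameter, 24 mm tall; the point is at its centre
- marker_mid (a point): bystander: black and white marker pen lying, 138 x 17 x 19 mm; the point is at its centre
Things that resemble listed ones, but are neither listed nor needed, are in the scene too. What is shaped like the jar_3 but purple is not meant. Leave any turquoise look-alike of the jar_1 alone.

How it is judged:
On the way, in this order (a step that is already met when the one before it is completed fails the run):
1. the heavy jar stands in the seat of the mill (((horizontal distance between jar_1_mid and mill_seat below 0.008 m and z of jar_1_mid in the frame of mill_seat below 0.044 m and angle between jar_1_mid's own z axis and vertical below 0.08 rad and contact force between jar_1 and seat above 5.5 N) or (horizontal distance between jar_2_mid and mill_seat below 0.008 m and z of jar_2_mid in the frame of mill_seat below 0.044 m and angle between jar_2_mid's own z axis and vertical below 0.08 rad and contact force between jar_2 and seat above 5.5 N) or (horizontal distance between jar_3_mid and mill_seat below 0.008 m and z of jar_3_mid in the frame of mill_seat below 0.044 m and angle between jar_3_mid's own z axis and vertical below 0.08 rad and contact force between jar_3 and seat above 5.5 N))), for 0.2 s.
2. with it there, the retaining bar is down at its stop (((horizontal distance between jar_1_mid and mill_seat below 0.008 m and z of jar_1_mid in the frame of mill_seat below 0.044 m and angle between jar_1_mid's own z axis and vertical below 0.08 rad and contact force between jar_1 and seat above 5.5 N) or (horizontal distance between jar_2_mid and mill_seat below 0.008 m and z of jar_2_mid in the frame of mill_seat below 0.044 m and angle between jar_2_mid's own z axis and vertical below 0.08 rad and contact force between jar_2 and seat above 5.5 N) or (horizontal distance between jar_3_mid and mill_seat below 0.008 m and z of jar_3_mid in the frame of mill_seat below 0.044 m and angle between jar_3_mid's own z axis and vertical below 0.08 rad and contact force between jar_3 and seat above 5.5 N)) and value of joint clamp_bar below 0.04 rad), for 0.2 s.
3. the clevis pin is through fork and bar, its grip against the fork (value of joint clamp_bar below 0.04 rad and distance between pin_shoulder and mill_fork below 0.026 m and angle between the x axis of pin_shoulder and the x axis of mill, either way round below 0.2 rad), for 0.2 s.
At the end, for the whole second after the job is handed in: the heavy jar upright in the seat (within 8 mm of its centre, over 5.5 N on it), the other two upright on the bench; bar within 0.04 rad of its stop; pin through ears and lug, shoulder within about 5 mm of the ear, within 0.2 rad of the hole axis; all at rest (all of step 3 and (((horizontal distance between jar_1_mid and mill_seat below 0.008 m and z of jar_1_mid in the frame of mill_seat below 0.044 m and angle between jar_1_mid's own z axis and vertical below 0.08 rad and contact force between jar_1 and seat above 5.5 N) and (height (world z) of jar_2_mid between 0.036 and 0.044 m and angle between jar_2_mid's own z axis and vertical below 0.08 rad) and (height (world z) of jar_3_mid between 0.036 and 0.044 m and angle between jar_3_mid's own z axis and vertical below 0.08 rad)) or ((horizontal distance between jar_2_mid and mill_seat below 0.008 m and z of jar_2_mid in the frame of mill_seat below 0.044 m and angle between jar_2_mid's own z axis and vertical below 0.08 rad and contact force between jar_2 and seat above 5.5 N) and (height (world z) of jar_1_mid between 0.036 and 0.044 m and angle between jar_1_mid's own z axis and vertical below 0.08 rad) and (height (world z) of jar_3_mid between 0.036 and 0.044 m and angle between jar_3_mid's own z axis and vertical below 0.08 rad)) or ((horizontal distance between jar_3_mid and mill_seat below 0.008 m and z of jar_3_mid in the frame of mill_seat below 0.044 m and angle between jar_3_mid's own z axis and vertical below 0.08 rad and contact force between jar_3 and seat above 5.5 N) and (height (world z) of jar_1_mid between 0.036 and 0.044 m and angle between jar_1_mid's own z axis and vertical below 0.08 rad) and (height (world z) of jar_2_mid between 0.036 and 0.044 m and angle between jar_2_mid's own z axis and vertical below 0.08 rad))) and linear speed of each of jar_1, jar_2, jar_3 below 0.02 m/s); the robot touches nothing.
It fails at once if a jar is tipped by more than 0.5 rad (angle between any of jar_1_mid, jar_2_mid, jar_3_mid's own z axis and vertical above 0.5 rad).
It fails at once if a bystander (beaker, bottle, timer, tape, marker) is pushed more than 30 mm or knocked over (distance of any of beaker_mid, bottle_b_mid, timer_mid, tape_roll_mid, marker_mid from where it was at the start of the episode above 0.03 m).
It also fails if it takes over 72 s, if anything falls off the work surface, if the arm or the gripper's body presses on something with over 40 N, if the wrist force passes 120 N, or if a joint passes its speed limit or range.

## Working session

There is one attempt and no reset: what is moved stays moved. The work goes in short steps, Python scripts to look and compute and a tool call to move; the robot and the scene stay as the last step left them, time stands still between calls to the robot, and variables do not carry over. Pictures are saved under pics/ and viewed, and the job is handed in when it is done.

Besides the shell and the picture viewer there is one more tool, called after "Call:" as name(argument=value, ...), one argument or row to a line, values as JSON. arm_command: Moves the arm, as the interface text tells. Its arguments: {"type":"object","properties":{"moves":{"type":"array","items":{"type":"array","items":{"type":"array","items":{"type":"number"}}}},"force":{"type":"number"}},"required":["moves"]}

```bash
mkdir -p pics; cat > h.py <<'E'
import numpy as np, cv2
from workcell import manip
from scipy.spatial.transform import Rotation as R
def save(cam,name):
    im=manip.camera(cam); cv2.imwrite('pics/'+name+'.png',im[:,:,::-1]); return im
def ray(cam,px,info=None):
    i=info or manip.camera_info(cam); f=240/np.tan(np.radians(i['vfov'])/2)
    P=np.array(i['pose']); d=np.array([(px[1]-i['cx'])/f,(px[0]-i['cy'])/f,1.])
    return P[:3,3],P[:3,:3]@d
def atz(cam,px,z,info=None):
    o,d=ray(cam,px,info); return o+d*(z-o[2])/d[2]
def proj(cam,p,info=None):
    i=info or manip.camera_info(cam); f=240/np.tan(np.radians(i['vfov'])/2)
    P=np.array(i['pose']); c=P[:3,:3].T@(np.array(p)-P[:3,3]); return [c[1]/c[2]*f+i['cy'],c[0]/c[2]*f+i['cx']]
def tri(rs):
    A=np.zeros((3,3));b=np.zeros(3)
    for o,d in rs:
        d=d/np.linalg.norm(d);M=np.eye(3)-np.outer(d,d);A+=M;b+=M@o
    return np.linalg.solve(A,b)
E
python3 - <<'E'
from h import *
np.set_printoptions(precision=4,suppress=True)
for c in ['scene','top','wrist']:
    save(c,c+'0'); i=manip.camera_info(c); print(c,i['vfov'],i['cx'],i['cy'],np.array(i['pose']))
o=manip.get_obs(); print(o)
for c in ['scene','top']:
  for q in ['mill_seat','mill_fork','mill_hinge','bar_tab','pin_grip','pin_shoulder','jar_1_mid','beaker_mid','bottle_b_mid','timer_mid','tape_roll_mid','marker_mid']:
    print(c,q,[(np.round(r['pixel'],1).tolist(),round(r['confidence'],2)) for r in manip.pinpoint(q,c)])
E
```

```text
scene 50.20151381012681 306.41613651475166 239.74446855971757 [[-0.5711 -0.3597  0.7379 -0.4104]
 [-0.8205  0.2771 -0.5     0.6379]
 [-0.0247 -0.891  -0.4534  0.6846]
 [ 0.      0.      0.      1.    ]]
top 54.31004926380052 325.7924922796528 246.7758709594286 [[ 0.018  -0.9888  0.1481  0.3468]
 [-0.9998 -0.0172  0.0067  0.0214]
 [-0.0041 -0.1482 -0.989   1.264 ]
 [ 0.      0.      0.      1.    ]]
wrist 64.03694934981874 329.93767353225246 238.7361943378726 [[ 0.2421  0.9246  0.2942  0.075 ]
 [ 0.9702 -0.2305 -0.074   0.6254]
 [-0.0006  0.3033 -0.9529  0.3728]
 [ 0.      0.      0.      1.    ]]
{'clock': 0.15, 'joint_pos': array([-1.3496,  0.3327, -0.0647,  1.4607,  0.0216,  1.3499, -0.0885]), 'joint_velocities': array([ 0.0003, -0.0017,  0.0013, -0.0014,  0.0005,  0.0014, -0.0002]), 'tau': array([  0.001 , -62.5834,   0.0493, -39.1854,   0.0162,   0.0075,
        -0.    ]), 'position': array([0.1508, 0.6063, 0.3033]), 'ee_rot': array([ 0.0856,  0.7019, -0.0863,  0.7018]), 'ft_force': array([-0.4495,  0.6343, -0.1503]), 'torque': array([ 0.0239, -0.0012, -0.0616]), 'grip_width': 1.
[... 606 characters left out ...]
 392.4], 0.58), ([240.0, 355.2], 0.47)]
scene marker_mid [([314.4, 117.9], 0.56)]
top mill_seat [([232.7, 276.0], 0.92)]
top mill_fork [([224.7, 301.7], 0.71), ([232.0, 273.7], 0.68), ([271.7, 475.0], 0.3)]
top mill_hinge [([223.2, 240.0], 0.98), ([232.1, 277.3], 0.17)]
top bar_tab [([204.9, 202.9], 0.97)]
top pin_grip [([286.0, 189.2], 0.79)]
top pin_shoulder [([278.7, 193.3], 0.8)]
top jar_1_mid [([300.3, 356.4], 0.77), ([231.9, 276.3], 0.62), ([282.1, 397.0], 0.61), ([207.5, 201.9], 0.45)]
top beaker_mid [([240.1, 382.3], 0.93)]
top bottle_b_mid [([243.3, 439.2], 0.73)]
top timer_mid [([303.2, 440.9], 0.56)]
top tape_roll_mid [([216.7, 476.8], 0.8)]
top marker_mid [([203.2, 173.3], 0.62)]
```

View pics/scene0.png

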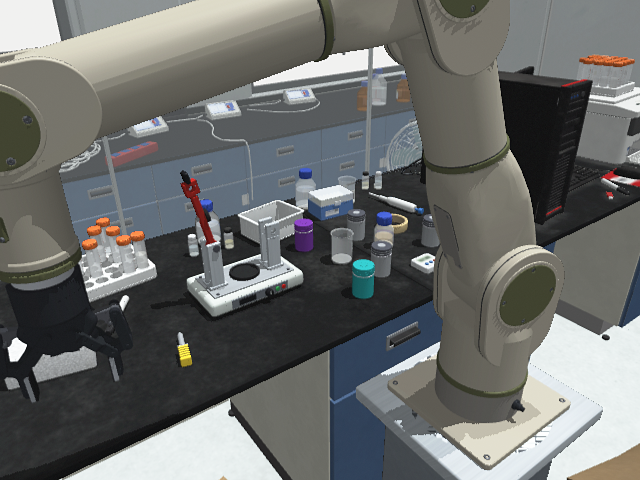

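View pics/top0.png

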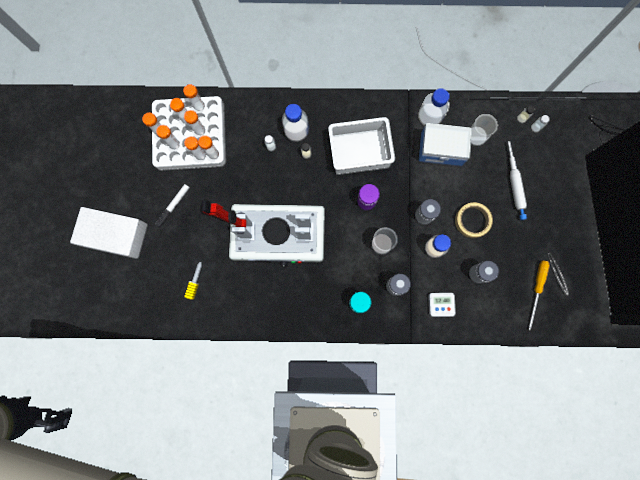

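View pics/wrist0.png

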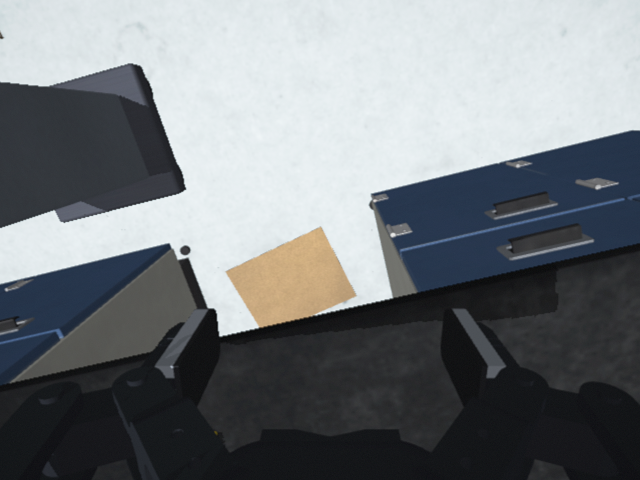

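```bash
python3 - <<'E'
from h import *
np.set_printoptions(precision=4,suppress=True)
im=cv2.imread('pics/top0.png'); cv2.imwrite('pics/top0j.png',cv2.resize(im[160:340,340:520],(720,720))[:600]); cv2.imwrite('pics/top0m.png',cv2.resize(im[180:310,150:340],None,fx=4,fy=4,interpolation=cv2.INTER_CUBIC))
im=cv2.imread('pics/scene0.png'); cv2.imwrite('pics/scene0m.png',cv2.resize(im[160:380,110:310],(545,600),interpolation=cv2.INTER_CUBIC))
o=manip.get_obs(); print(R.from_quat(o['ee_rot']).as_matrix())
T=lambda px,z:atz('top',px,z).round(4)
print('jars',T((210,428),.08),T((284,398),.08),T((271,484),.08))
print('seat',T((232.7,276),.053),'hinge',T((223.2,240),.15),'fork',T((224.7,301.7),.15))
for n,a,b in [('seat',(232.7,276.0),(271.9,242.2)),('fork',(224.7,301.7),(227.5,267.7)),('hinge',(223.2,240),(245.8,211.3)),('tab',(204.9,202.9),(175.3,180)),('grip',(286,189.2),(354.7,185.5)),('sh',(278.7,193.3),(350.4,180.9)),('beaker',(240.1,382.3),(243.7,343.3)),('bottle',(243.3,439.2),(235.2,384.5))]:
    print(n,tri([ray('top',a),ray('scene',b)]).round(4))
print('grip',T((286,189.2),.011),T((278.7,193.3),.011))
E
```

```text
[[-0.0001  0.2414  0.9704]
 [ 0.0001  0.9704 -0.2414]
 [-1.      0.0001 -0.0001]]
jars [ 0.6249 -0.2332  0.08  ] [ 0.4322 -0.1548  0.08  ] [ 0.469  -0.3728  0.08  ]
seat [0.5633 0.1612 0.053 ] hinge [0.5679 0.2382 0.15  ] fork [0.5667 0.0883 0.15  ]
seat [0.5647 0.1637 0.0556]
fork [0.5662 0.0881 0.1526]
hinge [0.5675 0.2376 0.15  ]
tab [0.5704 0.2832 0.3279]
grip [0.4189 0.3882 0.0107]
sh [0.4415 0.3846 0.0043]
beaker [ 0.5455 -0.1225  0.0505]
bottle [ 0.5445 -0.2746  0.0297]
grip [0.4219 0.3936 0.011 ] [0.4416 0.3838 0.011 ]
```

View pics/top0m.png

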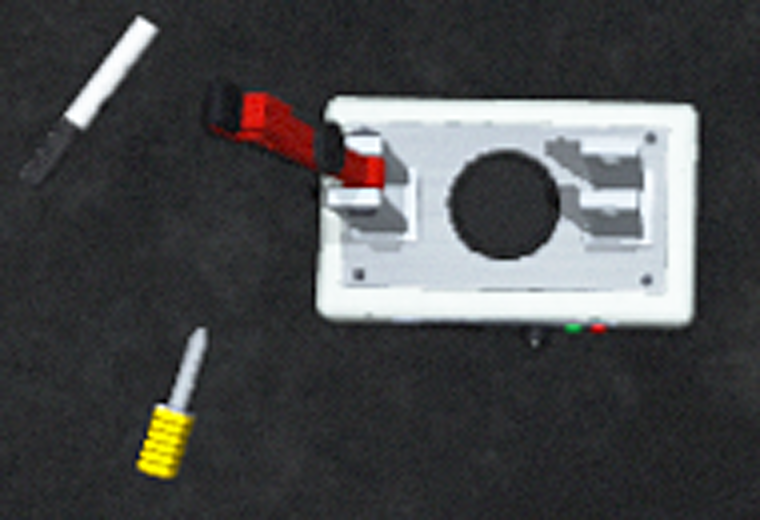

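View pics/top0j.png

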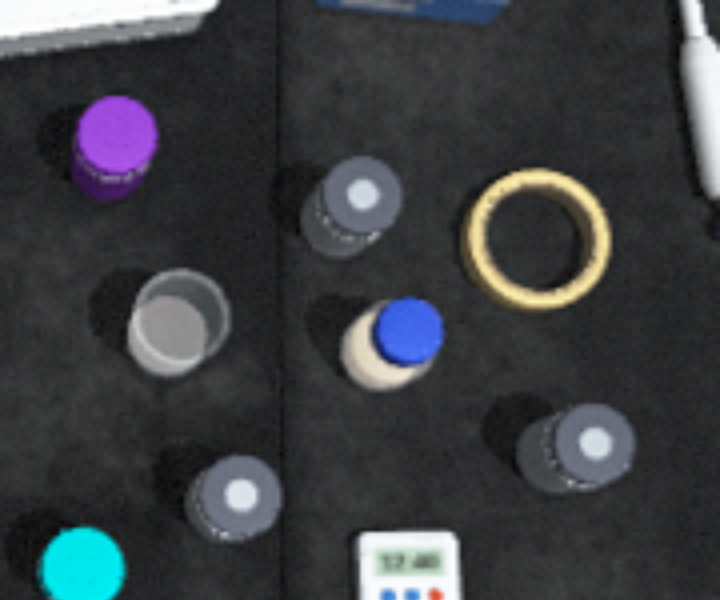

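View pics/scene0m.png

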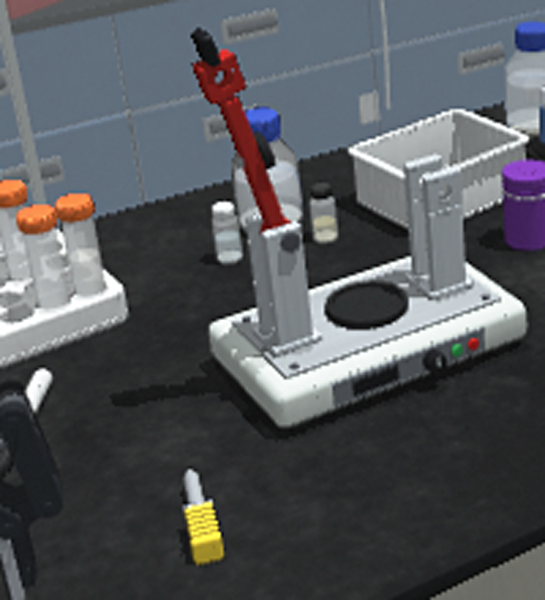

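```bash
python3 - <<'E'
from h import *
T=lambda px,z:atz('top',px,z).round(4)
print('jars',T((208.4,430.4),.08),T((283.4,399.6),.08),T((270.4,488.4),.08),'teal',T((301,360.4),.08))
E
```

```text
jars [ 0.6292 -0.2395  0.08  ] [ 0.4338 -0.1588  0.08  ] [ 0.4707 -0.384   0.08  ] teal [ 0.3878 -0.0601  0.08  ]
```

Call:
arm_command(
  moves=[
    [[0.2,0,0,0,-7],[0.2,0,0,0,-7],[0.2,0,-1,1,0],[0.2,0,-1,1,0],[0.2,0,-1,1,0],[0.2,0,-1,1,0],[0.2,0,-1,1,0],[0.2,0,-1,1,0],[0.2,0,-1,1,0],[0.2,0,-1,1,0],[0.2,0,-1,1,0],[0.2,0,-1,1,0]],
  ],
  force=60,
)

```text
clock: 2.35
position: [0.402, 0.3552, 0.3042]
ee_rot: [-0.0, 0.707, 0.0, 0.707]
ft_force: [1.1, -1.0, 0.8]
grip_width: 0.803
```

Call:
arm_command(
  moves=[
    [[0.2,0,-1,1,0],[0.2,0,-1,0,0],[0.2,0,-1,0,0],[0.2,0,-1,0,0],[0.2,0,-1,0,0],[0.2,0,-1,0,0],[0.2,0,-1,0,0],[0.2,0,-1,0,0],[0.2,0,-1,0,0],[0.2,0,-1,0,0],[0.2,0,-1,0,0],[0.2,0,-1,0,0]],
  ],
)

```text
clock: 3.35
position: [0.426, 0.0554, 0.3041]
ee_rot: [-0.0, 0.707, 0.0, 0.707]
ft_force: [-0.1, -0.4, -0.0]
grip_width: 0.798
```

Call:
arm_command(
  moves=[
    [[0.2,0,-1,0.3,0],[0.2,0,-1,0,0],[0.2,0,-1,0,0],[0.2,0,-1,0,0],[0.2,0,-1,0,0],[0.2,0,-1,0,0],[0.2,0,-1,0,0],[0.2,0,-1,0,0],[0.2,0,-0.5,0,0],[0.2,0,0,0,0]],
  ],
)

```text
clock: 4.18
position: [0.4333, -0.1588, 0.3042]
ee_rot: [0.001, 0.707, -0.002, 0.707]
ft_force: [0.6, 0.3, -0.5]
grip_width: 0.798
```

```bash
python3 - <<'E'
from h import *
i=manip.camera_info('wrist'); save('wrist','w1'); o=manip.get_obs(); print(o['position'],o['ft_force'])
for r in manip.pinpoint('jar_1_mid','wrist'): print(r, atz('wrist',r['pixel'],.04,i))
print(proj('wrist',[.4338,-.1588,.08],i),proj('top',[.4338,-.1588,.08]))
E
```

```text
[ 0.43356082 -0.15693585  0.30400295] [-0.40321547  0.85267584 -0.35622477]
[np.float64(220.68790043215836), np.float64(329.6573384926461)] [np.float64(283.38342431874486), np.float64(399.5911500217388)]
```

View pics/w1.png

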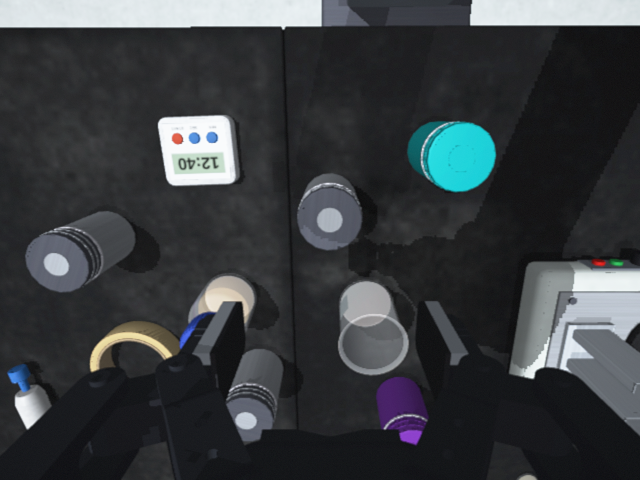

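Call:
arm_command(
  moves=[
    [[0.2,1,0,0,0],[0.2,1,0,0,0],[0.2,1,0,0,0],[0.2,1,0,0,0],[0.2,1,0,0,0],[0.2,1,0,0,0],[0.2,1,0,0,0],[0.2,0.8,0,0,0],[0.2,0,0,0,0],[1,0,0,0,0],[1,0,0,0,0],[1,0,0,0,0]],
  ],
)

```text
clock: 5.28
position: [0.4345, -0.1555, 0.1101]
ee_rot: [-0.0, 0.706, 0.001, 0.708]
ft_force: [0.2, -1.0, -3.4]
grip_width: 0.599
```

Call:
arm_command(
  moves=[
    [[1,0,0,0,0],[1,0,0,0,0],[1,0,0,0,0],[1,-0.4,0,0,0],[1,-0.6,0,0,0],[1,-0.3,0,0,0],[1,0,0,0,0],[1,0,0,0,0],[1,0,0,0,0],[1,0,0,0,0]],
  ],
)

```text
clock: 6.12
position: [0.4334, -0.1557, 0.1408]
ee_rot: [-0.0, 0.707, 0.0, 0.707]
ft_force: [-0.1, -1.5, -3.6]
grip_width: 0.596
```

```bash
python3 - <<'E'
from h import *
for k in range(3):
    save('wrist','w2'); o=manip.get_obs(); print(o['clock'],o['position'],o['ft_force'],o['grip_width'])
E
```

```text
6.1667 [ 0.4333843  -0.15572217  0.1407977 ] [ 0.08138859 -0.41405206 -2.56332302] 0.5990581872296409
6.2167 [ 0.4334458  -0.15575448  0.14087822] [ 0.24637839  0.04686509 -2.34446441] 0.5981713706390663
6.2667 [ 0.4335216  -0.15578906  0.14094283] [-0.11207926  0.25040744 -3.50168579] 0.5974193088670962
```

View pics/w2.png

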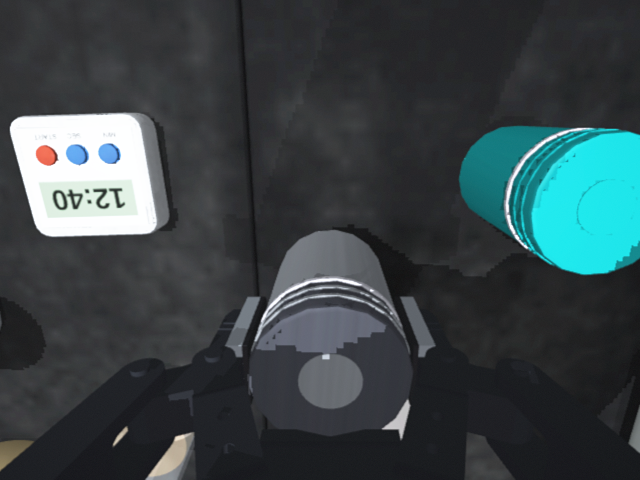

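Call:
arm_command(
  moves=[
    [[1,0.7,0,0,0],[1,0.6,0,0,0],[1,0,0,0,0],[1,0,0,0,0],[0.15,0,0,0,0],[0.15,0,0,0,0],[0.15,0,0,0,0],[0.15,0,0,0,0],[0.15,-1,0,0,0],[0.15,-1,0,0,0],[0.15,-1,0,0,0],[0.15,-1,0,0,0]],
  ],
)

```text
clock: 7.27
position: [0.4336, -0.156, 0.2102]
ee_rot: [-0.0, 0.707, 0.0, 0.707]
ft_force: [1.3, -0.0, 0.1]
grip_width: 0.843
```

Call:
arm_command(
  moves=[
    [[0.15,-1,0,0,0],[0.15,0,-1,0.5,0],[0.15,0,-1,1,0],[0.15,0,-1,0,0],[0.15,0,-1,0,0],[0.15,0,-1,0,0],[0.15,0,-1,0,0],[0.15,0,-1,0,0],[0.15,0,-1,0,0],[0.15,0,-1,0,0],[0.15,0,-0.1,0,0],[0.15,0,0,0,0]],
  ],
)

```text
clock: 8.27
position: [0.4706, -0.3849, 0.2338]
ee_rot: [0.0, 0.707, -0.001, 0.707]
ft_force: [0.5, 0.1, 0.8]
grip_width: 0.848
```

```bash
python3 - <<'E'
from h import *
i=manip.camera_info('wrist'); save('wrist','w3'); o=manip.get_obs(); print(o['position'],o['ft_force'],o['joint_pos'])
print(proj('wrist',[.4707,-.384,.08],i))
E
```

```text
[ 0.4711543  -0.38350974  0.23369274] [0.10472477 0.13044309 1.25481113] [-0.0183327   0.42802618  0.80916607  1.63615508 -0.32553489  1.21866368
  2.42989965]
[np.float64(250.02416556677156), np.float64(331.2128390283998)]
```

View pics/w3.png

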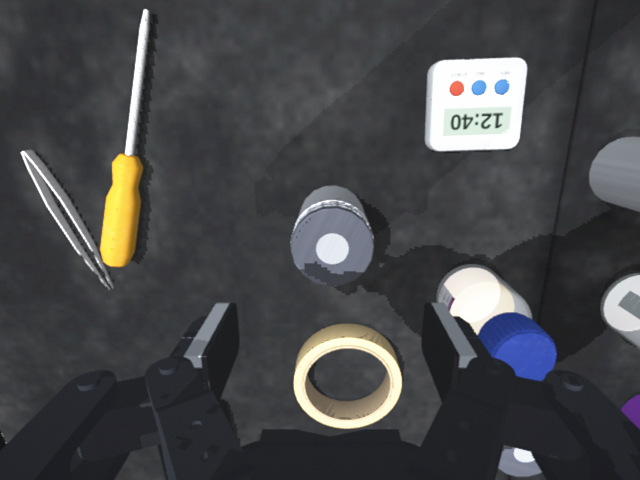

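Call:
arm_command(
  moves=[
    [[0.15,1,0,0,7],[0.15,1,0,0,7],[0.15,1,0,0,7],[0.15,1,0,0,0],[0.15,1,0,0,0],[0.15,0,0,0,0],[1,0,0,0,0],[1,0,0,0,0],[1,0,0,0,0],[1,0,0,0,0],[1,0,0,0,0],[1,0,0,0,0]],
  ],
)

```text
clock: 9.32
position: [0.4723, -0.3835, 0.1106]
ee_rot: [0.129, 0.694, -0.129, 0.696]
ft_force: [0.2, 2.9, 7.9]
grip_width: 0.604
```

Call:
arm_command(
  moves=[
    [[1,-0.4,0,0,0],[1,-0.6,0,0,0],[1,-0.3,0,0,0],[1,0,0,0,0],[1,0,0,0,0],[1,0,0,0,0],[1,0,0,0,0]],
  ],
)

```text
clock: 9.9
position: [0.4712, -0.383, 0.1408]
ee_rot: [0.129, 0.696, -0.128, 0.695]
ft_force: [-0.4, -1.0, -2.8]
grip_width: 0.599
```

```bash
python3 - <<'E'
from h import *
for k in range(3):
    save('wrist','w4'); o=manip.get_obs(); print(o['clock'],o['position'],o['ft_force'],o['grip_width'],o['joint_pos'])
E
```

```text
9.95 [ 0.4711953  -0.38299935  0.14078509] [ 0.58856174  0.5886017  -3.09421463] 0.5967306930749983 [-0.02097072  0.55722889  0.82227169  1.72135363 -0.4580509   1.0675418
  2.1581566 ]
10.0 [ 0.47117197 -0.38310183  0.14082258] [ 0.42188702 -0.49080016 -3.01244641] 0.5978460096696806 [-0.02089626  0.55728154  0.82237844  1.72124723 -0.45803494  1.06757247
  2.15816163]
10.05 [ 0.47121671 -0.38314246  0.14091271] [ 0.68646795 -0.76015238 -3.26902574] 0.5999744362509136 [-0.02090864  0.55719794  0.82243257  1.72114113 -0.45801981  1.06758563
  2.15817484]
```

Call:
arm_command(
  moves=[
    [[1,0.7,0,0,0],[1,0.6,0,0,0],[1,0,0,0,0],[1,0,0,0,0],[0.15,0,0,0,0],[0.15,0,0,0,0],[0.15,0,0,0,0],[0.15,0,0,0,0],[0.15,-1,0,0,0],[0.15,-1,0,0,0],[0.15,-1,0,0,-7],[0.15,-1,0,0,-7]],
  ],
)

```text
clock: 11.05
position: [0.4713, -0.3833, 0.21]
ee_rot: [0.041, 0.706, -0.041, 0.706]
ft_force: [1.1, -1.4, -1.0]
grip_width: 0.85
```

Call:
arm_command(
  moves=[
    [[0.15,-1,0,0,-7],[0.15,0,1,1,0],[0.15,0,1,1,0],[0.15,0,1,1,0],[0.15,0,1,1,0],[0.15,0,1,1,0],[0.15,0,0.7,1,0],[0.15,0,0,0.3,0],[0.15,0,0,0,0]],
  ],
)

```text
clock: 11.8
position: [0.6309, -0.2383, 0.2333]
ee_rot: [-0.002, 0.707, 0.002, 0.707]
ft_force: [-0.2, 0.3, 0.9]
grip_width: 0.848
```

```bash
python3 - <<'E'
from h import *
i=manip.camera_info('wrist'); save('wrist','w5'); o=manip.get_obs(); print(o['position'],o['ee_rot'],o['joint_pos'])
print(proj('wrist',[.6292,-.2395,.08],i))
E
```

```text
[ 0.62918909 -0.24039586  0.23351631] [-8.56994918e-04  7.07311344e-01  4.70442243e-04  7.06901484e-01] [-0.2063773   0.56775088  0.73153401  1.44070093 -0.38363255  1.27948738
  2.12968767]
[np.float64(247.28589125231065), np.float64(327.4710789637306)]
```

View pics/w5.png

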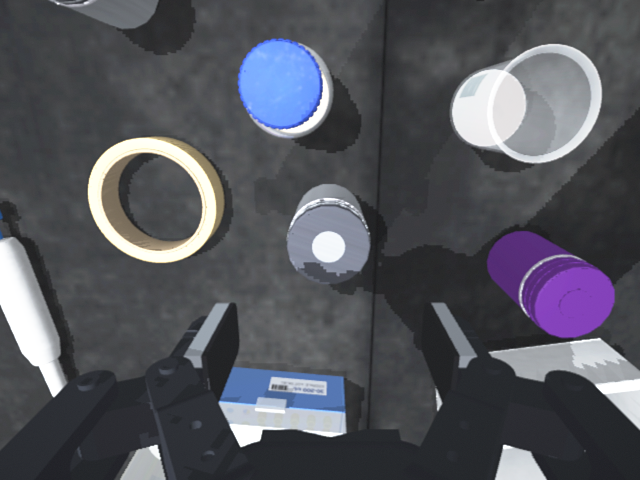

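Call:
arm_command(
  moves=[
    [[0.15,1,0,0,0],[0.15,1,0,0,0],[0.15,1,0,0,0],[0.15,1,0,0,0],[0.15,1,0,0,0],[0.15,0,0,0,0],[1,0,0,0,0],[1,0,0,0,0],[1,0,0,0,0],[1,0,0,0,0],[1,0,0,0,0],[1,0,0,0,0]],
  ],
  force=80,
)

```text
clock: 12.85
position: [0.6293, -0.2414, 0.111]
ee_rot: [-0.0, 0.706, -0.0, 0.708]
ft_force: [-3.4, 0.9, 7.8]
grip_width: 0.594
```

Call:
arm_command(
  moves=[
    [[1,0,0,0,0],[1,-0.4,0,0,0],[1,-0.6,0,0,0],[1,-1,0,0,0],[1,-1,0,0,0],[1,-1,0,0,0],[1,-1,0,0,0],[1,0,0,0,0],[1,0,0,0,0],[1,0,0,0,0]],
  ],
)

```text
clock: 13.68
position: [0.6283, -0.2403, 0.2326]
ee_rot: [0.0, 0.708, 0.001, 0.707]
ft_force: [-0.1, 0.2, -8.4]
grip_width: 0.59
```

```bash
python3 - <<'E'
from h import *
for k in range(3):
    save('wrist','w6'); o=manip.get_obs(); print(o['clock'],o['position'],o['ft_force'],o['grip_width'])
E
```

```text
13.7333 [ 0.62808741 -0.24017489  0.23199142] [ 0.31696612 -0.72411262 -8.70867508] 0.5921595765131245
13.7833 [ 0.62808712 -0.24016521  0.23185755] [ 0.22397481  0.07572907 -7.55455378] 0.5946434977841162
13.8333 [ 0.6281884  -0.24025917  0.23199608] [-0.7262734   0.48593166 -8.28716653] 0.5940965024498647
```

View pics/w6.png

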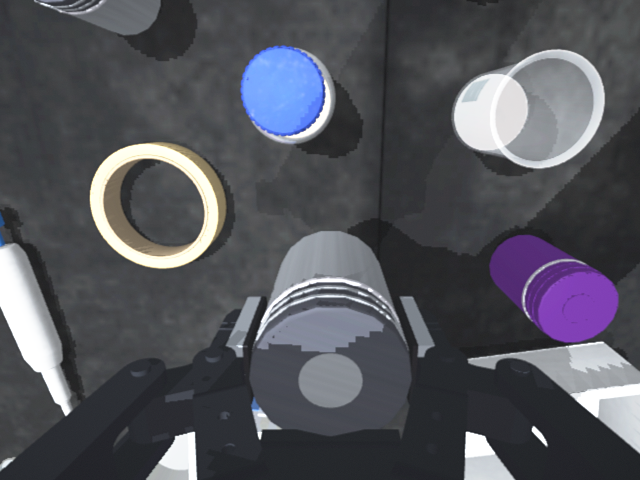

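Call:
arm_command(
  moves=[
    [[1,-1,0.5,0,0],[1,-1,1,-0.5,0],[1,-0.8,1,-1,0],[1,0,1,-1,0],[1,0,1,0,0],[1,0,1,0,0],[1,0,1,0,0],[1,0,1,0,0],[1,0,1,0,0],[1,0,1,0,0],[1,0,1,0,0],[1,0,0.3,0,0]],
  ],
)

```text
clock: 14.83
position: [0.5657, 0.0342, 0.3027]
ee_rot: [-0.001, 0.708, 0.003, 0.706]
ft_force: [0.0, 1.1, -7.1]
grip_width: 0.592
```

Call:
arm_command(
  moves=[
    [[1,0,0,0,0],[1,0,0,0,0],[1,0,0,0,0]],
  ],
)

```text
clock: 15.08
position: [0.566, 0.0279, 0.3035]
ee_rot: [0.0, 0.707, -0.001, 0.707]
ft_force: [0.4, -0.5, -7.9]
grip_width: 0.595
```

```bash
python3 - <<'E'
from h import *
np.set_printoptions(precision=4,suppress=True)
i=manip.camera_info('wrist'); save('wrist','w7'); o=manip.get_obs(); print(o['position'],o['ee_rot'],o['joint_pos'])
z={'mill_seat':.053,'mill_fork':.15,'mill_hinge':.15}
for q in z:
  for r in manip.pinpoint(q,'wrist'): print(q,r, atz('wrist',r['pixel'],z[q],i))
print(proj('wrist',[.565,.1625,.058],i))
print(atz('top',(230.6,275.6),.058))
im=cv2.imread('pics/w7.png')
cv2.imwrite('pics/w7c.png',cv2.resize(im[100:400,340:640],(600,600),interpolation=cv2.INTER_CUBIC))
E
```

```text
[0.566  0.0277 0.3036] [ 0.0003  0.7073 -0.0007  0.7069] [-0.7336  0.2322  0.7103  1.6525 -0.1552  1.3151  1.5722]
mill_seat {'pixel': [214.8, 486.3], 'confidence': 0.81} [0.5682 0.1621 0.053 ]
mill_seat {'pixel': [252.4, 425.1], 'confidence': 0.48} [0.6024 0.1121 0.053 ]
mill_fork {'pixel': [250.2, 425.5], 'confidence': 0.85} [0.5662 0.0868 0.15  ]
[np.float64(212.50898446111097), np.float64(489.5792043848377)]
[0.568  0.1618 0.058 ]
```

View pics/w7c.png

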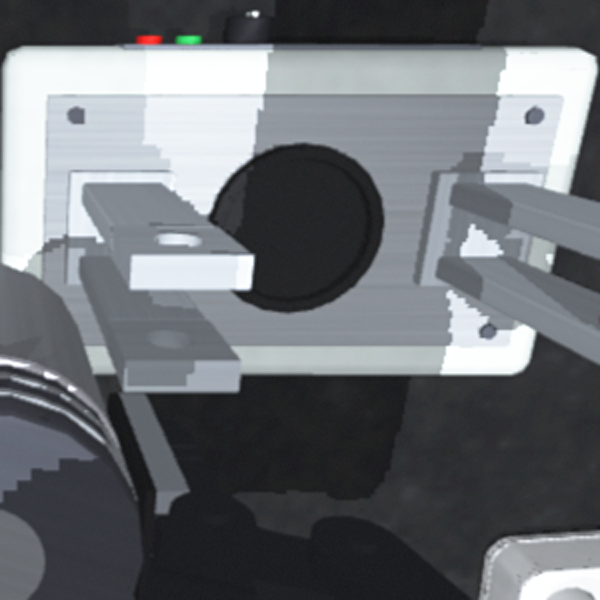

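```bash
python3 - <<'E'
from h import *
np.set_printoptions(precision=4,suppress=True)
i=manip.camera_info('wrist'); o=manip.get_obs(); p=o['position']; print(p)
im=cv2.imread('pics/w7.png')
cv2.imwrite('pics/w7d.png',cv2.resize(im[200:480,200:460],(557,600),interpolation=cv2.INTER_CUBIC))
print(atz('wrist',(380.5,330),p[2]-.0305,i)-p, atz('wrist',(213.5,489),.058,i))
E
```

```text
[0.5662 0.0282 0.3038]
[-0.0003  0.0002 -0.0305] [0.5663 0.1628 0.058 ]
```

View pics/w7d.png

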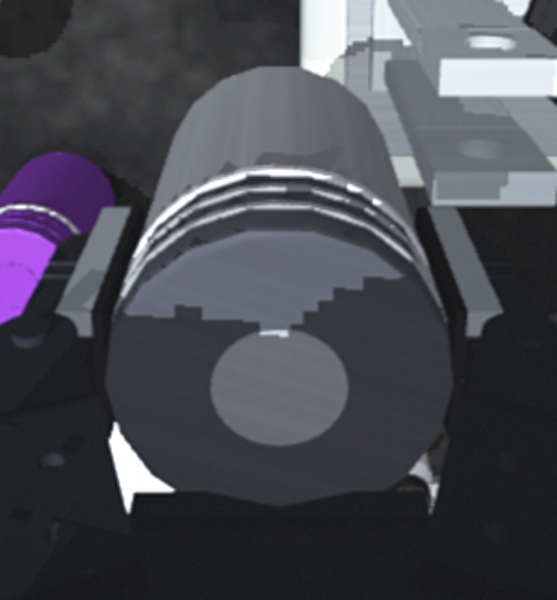

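Call:
arm_command(
  moves=[
    [[1,0,1,0,0],[1,0,1,0,0],[1,0,1,0,0],[1,0,1,0,0],[1,0,1,0,0],[1,0,0.4,0,0],[1,0,0,0,0],[1,0,0,0,0],[1,0,0,0,0]],
  ],
)

```text
clock: 16.03
position: [0.5663, 0.1628, 0.3039]
ee_rot: [0.0, 0.707, -0.001, 0.707]
ft_force: [0.0, -0.7, -7.9]
grip_width: 0.591
```

```bash
python3 - <<'E'
from h import *
np.set_printoptions(precision=4,suppress=True)
save('top','t8');save('scene','s8');o=manip.get_obs(); print(o['position'],o['ee_rot'],o['joint_pos'])
im=cv2.imread('pics/s8.png'); cv2.imwrite('pics/s8m.png',cv2.resize(im[100:320,110:330],(600,600),interpolation=cv2.INTER_CUBIC))
E
```

```text
[0.5663 0.1627 0.304 ] [ 0.0005  0.707  -0.0006  0.7072] [-0.8802  0.2813  0.6383  1.5905 -0.1711  1.3264  1.35  ]
```

View pics/s8m.png

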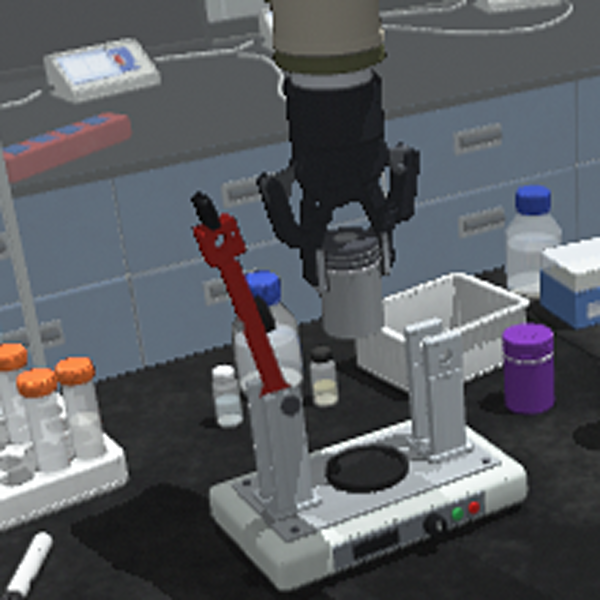

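Call:
arm_command(
  moves=[
    [[1,0,0,0,7],[1,0,0,0,7],[1,0,0,0,7],[1,0,0,0,7],[1,0,0,0,7],[1,0,0,0,7],[1,0,0,0,7],[1,0,0,0,7],[1,0,0,0,7],[1,0,0,0,7],[1,0,0,0,7],[1,0,0,0,7]],
  ],
)

```text
clock: 17.13
position: [0.5662, 0.1632, 0.3041]
ee_rot: [0.475, 0.524, -0.475, 0.524]
ft_force: [-0.6, -0.2, -10.1]
grip_width: 0.592
```

Call:
arm_command(
  moves=[
    [[1,0.5,0,0,0],[1,1,0,0,0],[1,1,0,0,0],[1,0.5,0,0,0],[1,0,0,0,0],[1,0,0,0,0],[1,0,0,0,0]],
  ],
)

```text
clock: 17.72
position: [0.5669, 0.1641, 0.2302]
ee_rot: [0.473, 0.525, -0.472, 0.526]
ft_force: [0.2, 0.0, -7.1]
grip_width: 0.595
```

```bash
python3 - <<'E'
from h import *
np.set_printoptions(precision=4,suppress=True)
o=manip.get_obs(); print(o['position'],o['ee_rot'],o['joint_pos'])
i=manip.camera_info('wrist'); save('wrist','w9'); save('scene','s9')
im=cv2.imread('pics/s9.png'); cv2.imwrite('pics/s9m.png',cv2.resize(im[100:320,110:330],(600,600),interpolation=cv2.INTER_CUBIC))
E
```

```text
[0.5669 0.1641 0.2302] [ 0.4734  0.5255 -0.4722  0.5261] [-1.0301  0.395   0.8441  1.6902 -0.3144  1.1965 -0.0023]
```

View pics/s9m.png

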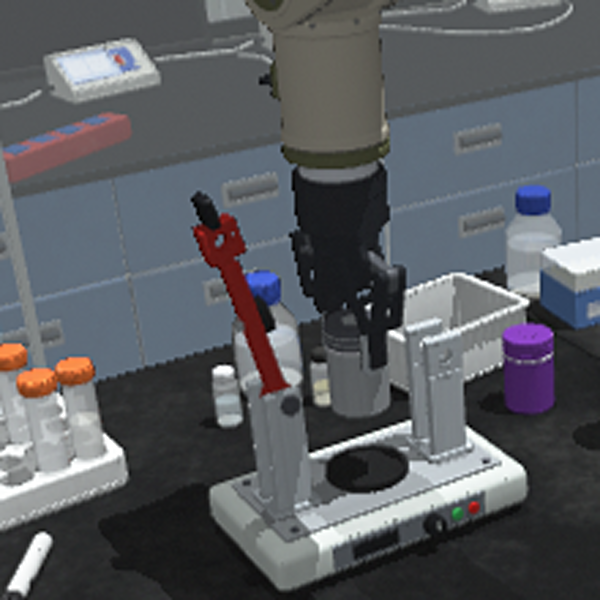

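View pics/w9.png

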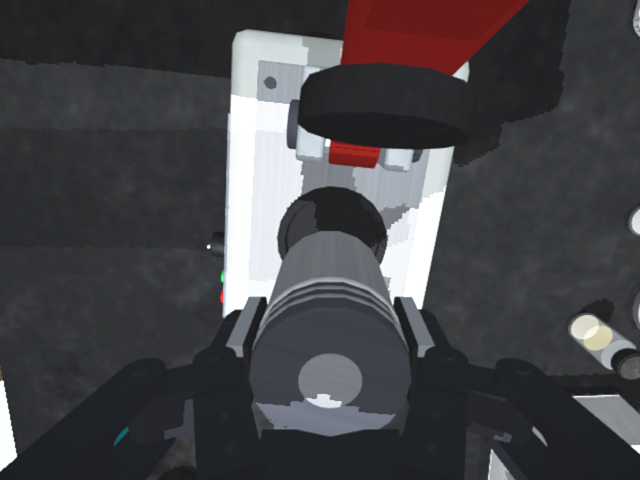

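```bash
python3 - <<'E'
from h import *
i=manip.camera_info('wrist')
for p in ([.567,.1995,.058],[.53,.1625,.058],[.604,.1625,.058],[.567,.1625,.058]): print(proj('wrist',p,i))
E
```

```text
[np.float64(187.9430217026895), np.float64(336.1899890913727)]
[np.float64(237.5121883967922), np.float64(274.3315068300132)]
[np.float64(248.51639434112914), np.float64(385.2660460266791)]
[np.float64(243.04168738067114), np.float64(330.0749584582264)]
```

```bash
python3 - <<'E'
import cv2
im=cv2.imread('pics/w9.png'); cv2.imwrite('pics/w9c.png',cv2.resize(im[160:300,250:420],(728,600),interpolation=cv2.INTER_CUBIC))
E
```

```text
(no output)
```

View pics/w9c.png

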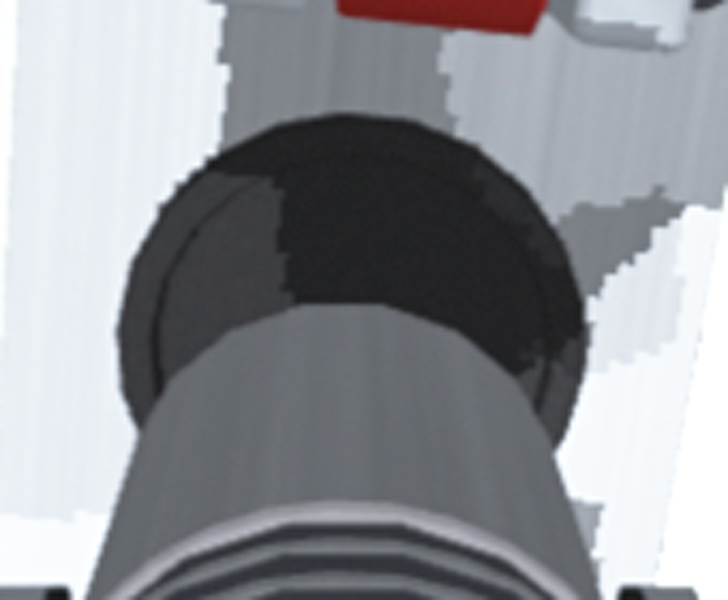

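Call:
arm_command(
  moves=[
    [[1,0.6,0.04,0,0],[1,1,0,0,0],[1,0.6,0,0,0],[1,0.1,0,0,0],[1,0.1,0,0,0],[1,0.1,0,0,0],[1,0.1,0,0,0],[1,0,0,0,0],[1,0,0,0,0]],
  ],
)

```text
clock: 18.57
position: [0.5674, 0.1645, 0.1645]
ee_rot: [0.473, 0.526, -0.473, 0.526]
ft_force: [0.1, -0.4, -7.3]
grip_width: 0.593
```

```bash
python3 - <<'E'
from h import *
np.set_printoptions(precision=4,suppress=True)
o=manip.get_obs(); print(o['position'],o['ft_force'],o['torque'])
save('scene','s10')
im=cv2.imread('pics/s10.png'); cv2.imwrite('pics/s10m.png',cv2.resize(im[100:320,110:330],(600,600),interpolation=cv2.INTER_CUBIC))
E
```

```text
[0.5674 0.1645 0.1645] [ 0.1471 -0.3756 -7.3453] [ 0.01   -0.029   0.0358]
```

View pics/s10m.png

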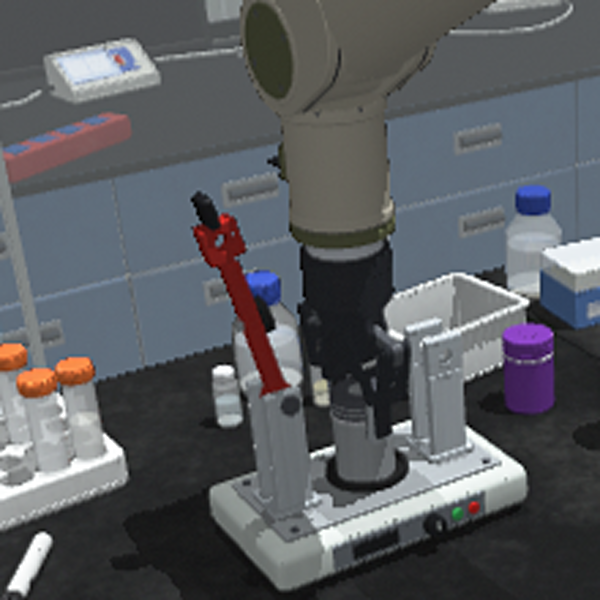

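Jar is over and inside the seat, still hanging. Lower a bit until force changes.

Call:
arm_command(
  moves=[
    [[1,0.04,0,0,0],[1,0.04,0,0,0],[1,0,0,0,0]],
  ],
)

```text
clock: 18.87
position: [0.5675, 0.1644, 0.164]
ee_rot: [0.474, 0.526, -0.472, 0.525]
ft_force: [-8.3, -1.4, 13.0]
grip_width: 0.595
```

Call:
arm_command(
  moves=[
    [[1,0.05,0,0,0],[1,0,0,0,0]],
  ],
)

```text
clock: 19.03
position: [0.5676, 0.1644, 0.1639]
ee_rot: [0.474, 0.526, -0.472, 0.525]
ft_force: [-15.5, -2.3, 27.2]
grip_width: 0.596
```

Call:
arm_command(
  moves=[
    [[1,-0.06,0,0,0],[1,0,0,0,0],[0.2,0,0,0,0],[0.2,0,0,0,0],[0.2,0,0,0,0],[0.2,0,0,0,0],[0.2,-0.5,0,0,0],[0.2,-1,0,0,0],[0.2,-1,0,0,0],[0.2,-1,0,0,0],[0.2,-1,0,0,0],[0.2,-1,0,0,0]],
  ],
)

```text
clock: 20.03
position: [0.5671, 0.164, 0.3019]
ee_rot: [0.473, 0.525, -0.473, 0.526]
ft_force: [-0.6, 0.6, 0.5]
grip_width: 0.796
```

```bash
python3 - <<'E'
from h import *
np.set_printoptions(precision=4,suppress=True)
o=manip.get_obs(); print(o['position'],o['ft_force'],o['joint_pos'])
i=manip.camera_info('wrist'); save('wrist','w11'); save('scene','s11')
im=cv2.imread('pics/s11.png'); cv2.imwrite('pics/s11m.png',cv2.resize(im[100:320,110:330],(600,600),interpolation=cv2.INTER_CUBIC))
print(proj('wrist',[.5675,.1635,.133],i))
E
```

```text
[0.5671 0.164  0.3019] [-0.5953  0.5759  0.5407] [-1.0587  0.3336  0.8776  1.599  -0.2624  1.3319 -0.041 ]
[np.float64(242.74615369910626), np.float64(331.0613131802755)]
```

View pics/s11m.png

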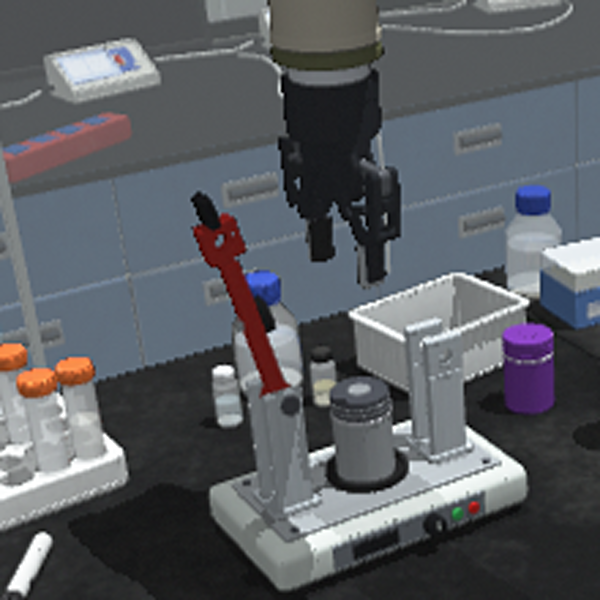

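View pics/w11.png

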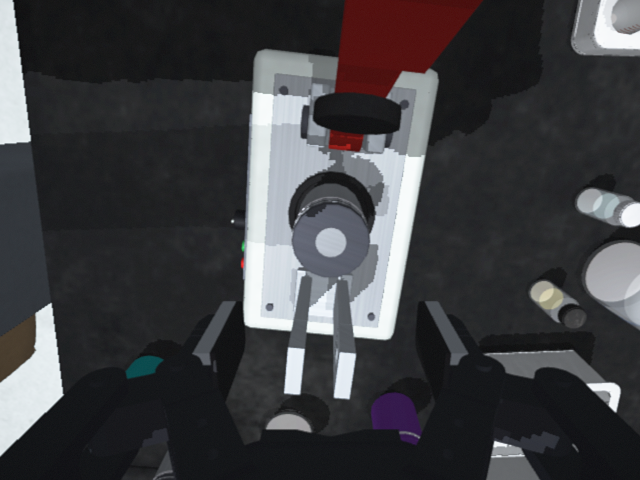

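Call:
arm_command(
  moves=[
    [[1,-1,0,0,6],[1,-1,0,0,0],[1,-1,0,0,0],[1,-1,0,0,0],[1,-1,0,0,0],[1,-0.6,0,0,0],[1,0,0,-1,0],[1,0,0,-1,0],[1,0,0,-1,0],[1,0,0,-1,0],[1,0,0,-1,0],[1,0,0,-1,0]],
  ],
)

```text
clock: 21.13
position: [0.5668, 0.3155, 0.4398]
ee_rot: [0.5, 0.5, -0.5, 0.5]
ft_force: [-0.5, -0.4, 0.3]
grip_width: 0.001
```

Call:
arm_command(
  moves=[
    [[1,0,0,-0.2,0],[1,0,0,0,0],[1,0,0,0,0]],
  ],
)

```text
clock: 21.38
position: [0.5672, 0.3185, 0.4397]
ee_rot: [0.5, 0.5, -0.5, 0.5]
ft_force: [1.4, -0.8, -0.3]
grip_width: 0.002
```

```bash
python3 - <<'E'
from h import *
np.set_printoptions(precision=4,suppress=True)
o=manip.get_obs(); print(o['position'],o['ee_rot'],o['ft_force'],o['joint_pos'])
i=manip.camera_info('wrist'); save('wrist','w12'); save('scene','s12')
im=cv2.imread('pics/s12.png'); cv2.imwrite('pics/s12m.png',cv2.resize(im[60:280,90:310],(600,600),interpolation=cv2.INTER_CUBIC))
E
```

```text
[0.5672 0.3185 0.4397] [ 0.4999  0.4997 -0.5002  0.5002] [ 1.4356 -0.7644 -0.2773] [-1.1369  0.4537  0.8621  1.1747 -0.3395  1.6546 -0.3575]
```

View pics/s12m.png

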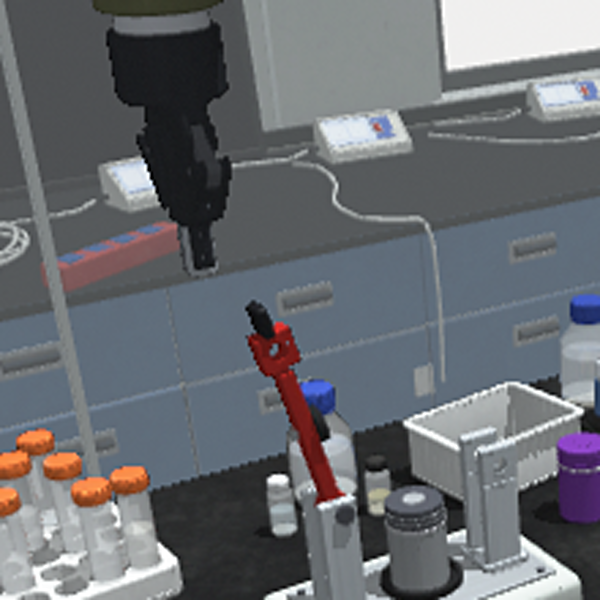

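View pics/w12.png

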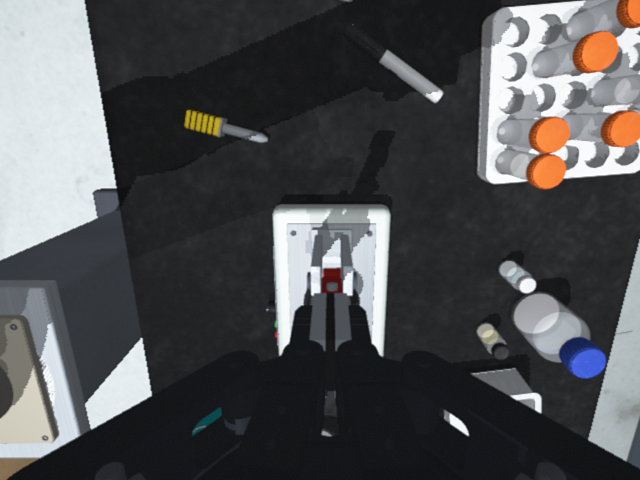

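Call:
arm_command(
  moves=[
    [[1,1,0,0,0],[1,1,0,0,0],[1,0.7,0,0,0],[1,0,0,0.7,0],[1,0,0,0.6,0],[1,0,0,0.6,0],[1,0,0,0.6,0],[1,0,0,0.6,0],[1,0,0,0.6,0],[1,0,0,0.6,0],[1,0,0,0.6,0],[1,0,0,0.6,0]],
  ],
)

```text
clock: 22.48
position: [0.567, 0.1802, 0.3722]
ee_rot: [0.5, 0.5, -0.5, 0.5]
ft_force: [0.2, 1.4, 0.7]
grip_width: -0.004
```

```bash
python3 - <<'E'
from h import *
np.set_printoptions(precision=4,suppress=True)
o=manip.get_obs(); print(o['position'],o['ee_rot'],o['ft_force'])
save('scene','s13')
im=cv2.imread('pics/s13.png'); cv2.imwrite('pics/s13m.png',cv2.resize(im[60:280,90:310],(600,600),interpolation=cv2.INTER_CUBIC))
E
```

```text
[0.567  0.1802 0.3722] [ 0.5     0.5001 -0.4999  0.5   ] [0.1509 1.362  0.7092]
```

View pics/s13m.png

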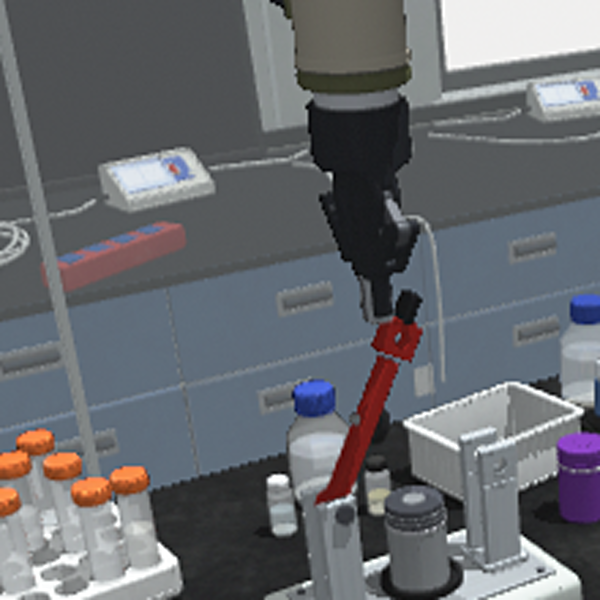

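Call:
arm_command(
  moves=[
    [[1,0.1,0,0.8,0],[1,0.2,0,0.8,0],[1,0.4,0,0.75,0],[1,0.7,0,0.6,0],[1,0.8,0,0.6,0],[1,0.6,0,0.4,0],[1,0.5,0,0.3,0],[1,0.6,0,0.3,0],[1,0.5,0,0.25,0],[1,0.4,0,0.1,0],[1,0.3,0,0,0],[1,0,0,0,0]],
  ],
)

```text
clock: 23.53
position: [0.5667, 0.0596, 0.2432]
ee_rot: [0.499, 0.5, -0.5, 0.5]
ft_force: [-0.1, -0.2, 0.2]
grip_width: 0.001
```

```bash
python3 - <<'E'
from h import *
np.set_printoptions(precision=4,suppress=True)
o=manip.get_obs(); print(o['position'],o['ee_rot'],o['ft_force'])
save('scene','s14')
im=cv2.imread('pics/s14.png'); cv2.imwrite('pics/s14m.png',cv2.resize(im[80:300,140:360],(600,600),interpolation=cv2.INTER_CUBIC))
E
```

```text
[0.5667 0.0596 0.2432] [ 0.4992  0.5005 -0.5004  0.4999] [-0.1449 -0.226   0.2156]
```

View pics/s14m.png

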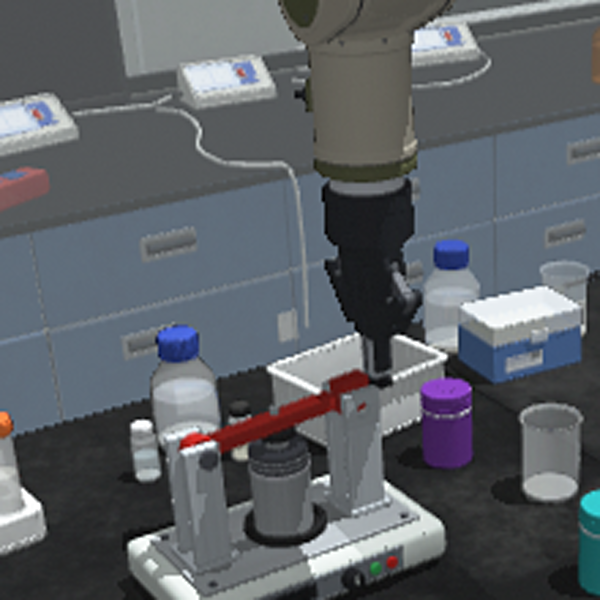

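Call:
arm_command(
  moves=[
    [[1,0,0,0.15,0],[1,0.2,0,0,0],[1,0.15,0,0,0],[1,0.1,0,0,0],[1,0,0,0,0]],
  ],
)

```text
clock: 24.0
position: [0.5669, 0.0558, 0.2328]
ee_rot: [0.5, 0.5, -0.5, 0.5]
ft_force: [0.5, -0.1, 0.1]
grip_width: 0.002
```

Call:
arm_command(
  moves=[
    [[1,0.05,0,0,0],[1,0.05,0,0,0],[1,0,0,0,0]],
  ],
)

```text
clock: 24.25
position: [0.5671, 0.0557, 0.2307]
ee_rot: [0.5, 0.5, -0.5, 0.5]
ft_force: [-0.1, -0.4, -0.5]
grip_width: 0.001
```

Call:
arm_command(
  moves=[
    [[1,0.06,0,0,0],[1,0.04,0,0,0],[1,0,0,0,0]],
  ],
)

```text
clock: 24.5
position: [0.5674, 0.0556, 0.2296]
ee_rot: [0.5, 0.5, -0.5, 0.5]
ft_force: [-5.8, -0.7, 11.8]
grip_width: 0.002
```

Call:
arm_command(
  moves=[
    [[1,0.06,0,0,0],[1,0.04,0,0,0],[1,0,0,0,0]],
  ],
)

```text
clock: 24.75
position: [0.5676, 0.0555, 0.2292]
ee_rot: [0.501, 0.501, -0.499, 0.5]
ft_force: [-15.2, -0.5, 36.9]
grip_width: 0.0
```

```bash
python3 - <<'E'
from h import *
np.set_printoptions(precision=4,suppress=True)
o=manip.get_obs(); print(o['position'],o['ee_rot'],o['ft_force'])
save('scene','s15')
im=cv2.imread('pics/s15.png'); cv2.imwrite('pics/s15m.png',cv2.resize(im[170:300,170:320],(692,600),interpolation=cv2.INTER_CUBIC))
E
```

```text
[0.5676 0.0555 0.2292] [ 0.5008  0.5006 -0.4991  0.4996] [-15.2412  -0.5457  36.8793]
```

View pics/s15m.png

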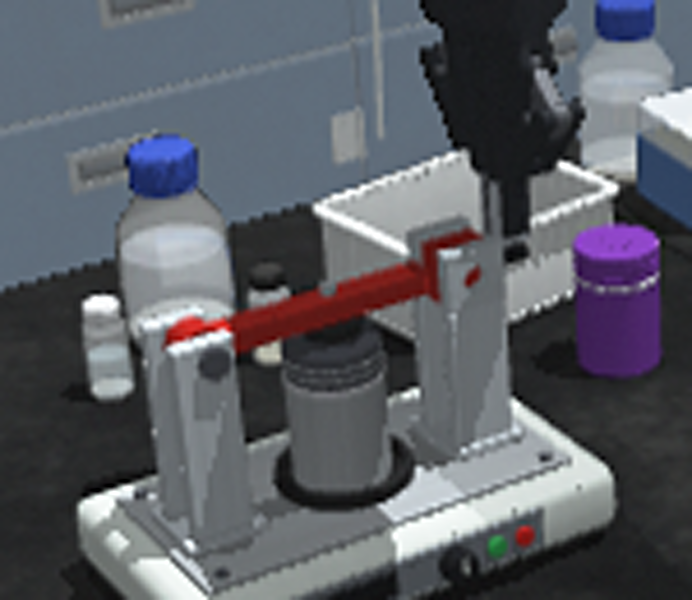

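Call:
arm_command(
  moves=[
    [[1,-1,0,0,0],[0.5,-1,0,0,0],[0.3,-1,0,0,0],[0.3,-0.5,-1,-1,0],[0.3,0,-1,-1,0],[0.3,0,-1,-1,0],[0.3,0,-1,-1,0],[0.3,0,-1,-1,0],[0.3,0,-0.9,-1,0],[0.3,0,0,-1,0],[0.3,0,0,-1,0],[0.3,0,0,-1,0]],
  ],
)

```text
clock: 25.8
position: [0.419, 0.2819, 0.3137]
ee_rot: [0.5, 0.501, -0.499, 0.5]
ft_force: [-0.2, 0.9, 0.5]
grip_width: 0.698
```

Call:
arm_command(
  moves=[
    [[0.3,0,0,-1,0],[0.3,0,0,-1,0],[0.3,0,0,-1,0],[0.3,0,0,-1,0],[0.3,0,0,-0.4,0],[0.3,0,0,0,-7],[0.3,0,0,0,-7],[0.3,0,0,0,-7],[0.3,0,0,0,-7],[0.3,0,0,0,-7],[0.3,0,0,0,-7],[0.3,0,0,0,-7]],
  ],
)

```text
clock: 26.8
position: [0.4197, 0.3899, 0.3135]
ee_rot: [0.246, 0.663, -0.246, 0.663]
ft_force: [0.8, 0.7, -0.5]
grip_width: 0.7
```

Call:
arm_command(
  moves=[
    [[0.3,0,0,0,-7],[0.3,0,0,0,-7],[0.3,0,0,0,-7],[0.3,0,0,0,0],[0.3,0,0,0,0]],
  ],
)

```text
clock: 27.22
position: [0.4197, 0.39, 0.3135]
ee_rot: [0.124, 0.696, -0.124, 0.696]
ft_force: [-0.5, 0.4, 0.1]
grip_width: 0.7
```

```bash
python3 - <<'E'
from h import *
np.set_printoptions(precision=4,suppress=True)
o=manip.get_obs(); print(o['position'],R.from_quat(o['ee_rot']).as_matrix(),o['joint_pos'])
i=manip.camera_info('wrist'); save('wrist','w16'); save('scene','s16'); save('top','t16')
for q in ('pin_grip','pin_shoulder'):
  for r in manip.pinpoint(q,'wrist'): print(q,r, atz('wrist',r['pixel'],.011,i))
import pickle; pickle.dump(i,open('i16.pkl','wb'))
im=cv2.imread('pics/s16.png'); cv2.imwrite('pics/s16m.png',cv2.resize(im[170:300,170:320],(692,600),interpolation=cv2.INTER_CUBIC))
E
```

```text
[0.4197 0.39   0.3135] [[-0.      0.3458  0.9383]
 [ 0.0001  0.9383 -0.3458]
 [-1.      0.0001 -0.    ]] [-1.3153  0.2259  0.5738  1.6173 -0.1254  1.3354  0.4939]
pin_grip {'pixel': [192.6, 323.4], 'confidence': 0.93} [0.4107 0.3867 0.011 ]
pin_shoulder {'pixel': [214.7, 329.8], 'confidence': 0.64} [0.4338 0.3849 0.011 ]
pin_shoulder {'pixel': [190.9, 326.7], 'confidence': 0.41} [0.4103 0.3903 0.011 ]
```

View pics/w16.png

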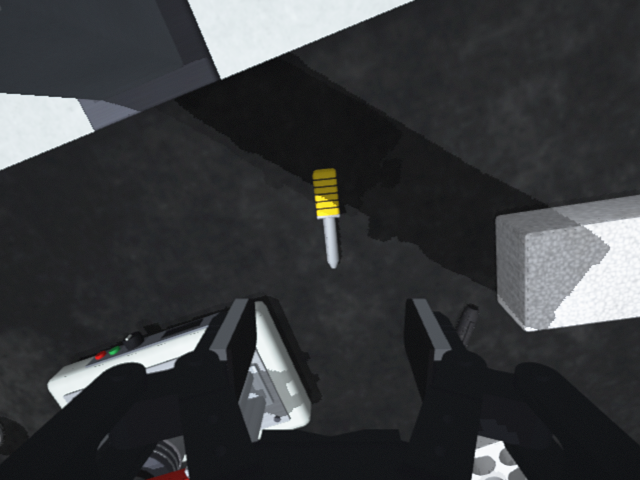

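View pics/s16m.png

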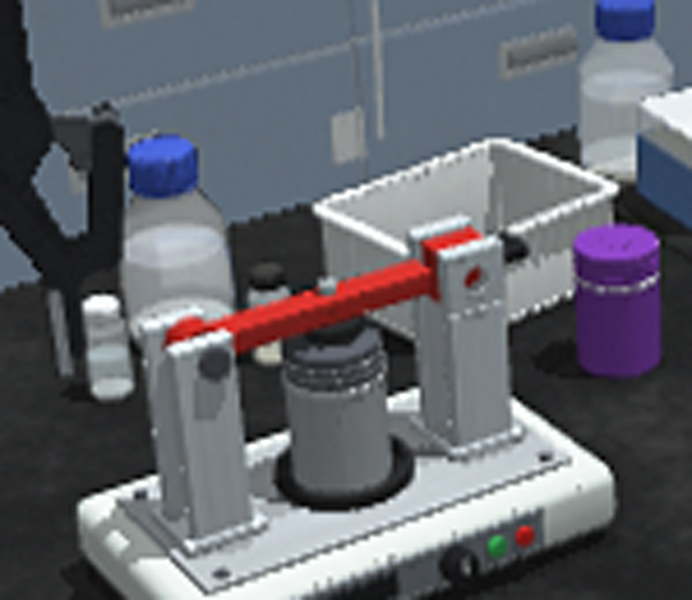

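```bash
python3 - <<'E'
import cv2
im=cv2.imread('pics/w16.png'); cv2.imwrite('pics/w16c.png',cv2.resize(im[160:280,280:380],None,fx=5,fy=5,interpolation=cv2.INTER_CUBIC))
E
```

```text
(no output)
```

View pics/w16c.png

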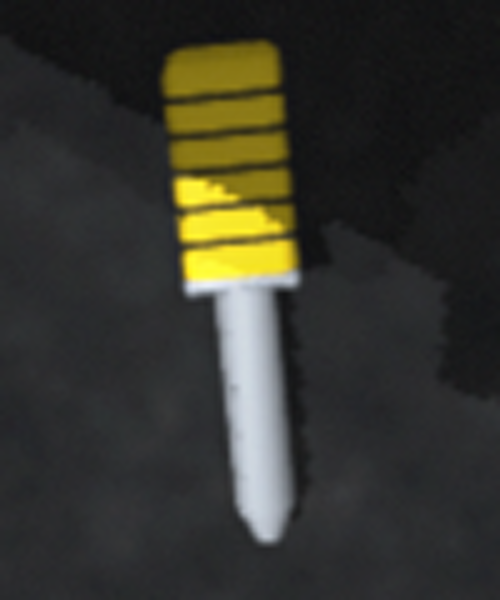

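```bash
python3 - <<'E'
from h import *
import pickle
np.set_printoptions(precision=4,suppress=True)
i=pickle.load(open('i16.pkl','rb'))
f=lambda x,y,z:atz('wrist',(160+y/5-.4,280+x/5-.4),z,i)
tip=f(267,543,.011); rear=f(222,45,.022); fr=f(241,278,.022)
print(tip,rear,fr)
for a,b in((rear,tip),(rear,fr)):
  d=tip-rear if b is tip else fr-rear
  print(np.linalg.norm(d[:2]),np.degrees(np.arctan2(d[1],d[0])))
d=(tip-rear)[:2];d/=np.linalg.norm(d)
print('grip c from tip',tip[:2]-d*.0785,'from rear',rear[:2]+d*.0225,'from fr',fr[:2]-d*.0225)
E
```

```text
[0.4888 0.3681 0.011 ] [0.3878 0.3961 0.022 ] [0.431  0.3839 0.022 ]
0.10473980891611417 -15.487799773943237
0.044869197312778046 -15.839094203869516
grip c from tip [0.4131 0.3891] from rear [0.4095 0.3901] from fr [0.4093 0.3899]
```

Call:
arm_command(
  moves=[
    [[0.3,1,0,0,-4.6],[0.3,1,-0.1,-0.35,0],[0.3,1,0,0,0],[0.3,1,0,0,0],[0.3,1,0,0,0],[0.3,1,0,0,0],[0.3,1,0,0,0],[0.3,0.5,0,0,0],[0.3,0,0,0,0],[0.3,0,0,0,0]],
  ],
  force=60,
)

```text
clock: 28.3
position: [0.4105, 0.3905, 0.1263]
ee_rot: [0.095, 0.701, -0.095, 0.701]
ft_force: [0.2, 0.1, 1.2]
grip_width: 0.706
```

```bash
python3 - <<'E'
from h import *
np.set_printoptions(precision=4,suppress=True)
o=manip.get_obs(); print(o['position'],R.from_quat(o['ee_rot']).as_matrix()[:,2],o['joint_pos'])
i=manip.camera_info('wrist'); save('wrist','w17')
print(proj('wrist',[.4105,.39,.022],i))
E
```

```text
[0.4105 0.3905 0.1263] [ 0.9641 -0.2656  0.0001] [-1.2655  0.4045  0.511   1.8308 -0.2356  0.967   0.6479]
[np.float64(283.19834122101105), np.float64(328.88750890108616)]
```

View pics/w17.png

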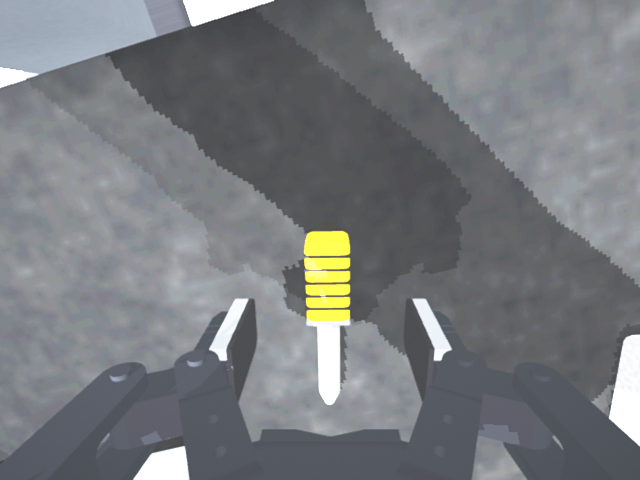

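Call:
arm_command(
  moves=[
    [[0.3,1,0,-0.1,0],[0.3,0.6,0,0,0],[0.3,0.3,0,0,0],[0.3,0,0,0,0],[1,0,0,0,0],[1,0,0,0,0],[1,0,0,0,0],[1,0,0,0,0],[1,0,0,0,0],[1,0,0,0,0],[1,0,0,0,0],[1,0,0,0,0]],
  ],
)

```text
clock: 29.35
position: [0.4086, 0.3917, 0.0799]
ee_rot: [0.095, 0.7, -0.094, 0.701]
ft_force: [-2.1, -1.4, 7.2]
grip_width: 0.241
```

```bash
python3 - <<'E'
from h import *
np.set_printoptions(precision=4,suppress=True)
o=manip.get_obs(); print(o['position'],R.from_quat(o['ee_rot']).as_matrix()[:,2],o['ft_force'],o['grip_width'])
i=manip.camera_info('wrist'); save('wrist','w18')
E
```

```text
[0.4086 0.3917 0.0799] [ 0.9642 -0.2652  0.0006] [-2.1457 -1.3693  7.1795] 0.2412918039170727
```

View pics/w18.png

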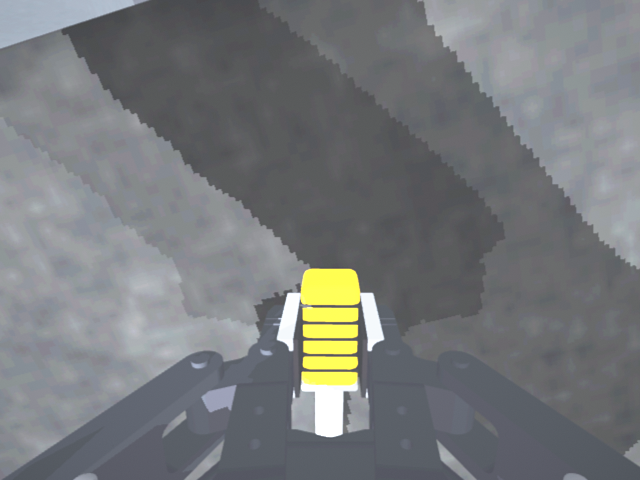

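Call:
arm_command(
  moves=[
    [[1,-0.5,0,0,0],[1,-1,0,0,0],[1,-1,0,0,0],[1,-1,0,0,0],[1,-1,0,0,-5.1],[1,-1,0,0,-5.1],[1,0,0,0,-5.1],[1,0,-1,0.2,0],[1,0,-1,1,0],[1,0,-1,0,0],[1,0,-1,0,0],[1,0,-1,0,0]],
  ],
)

```text
clock: 30.4
position: [0.4381, 0.2645, 0.2169]
ee_rot: [0.001, 0.707, -0.001, 0.707]
ft_force: [0.3, 0.2, -1.0]
grip_width: 0.242
```

Call:
arm_command(
  moves=[
    [[1,0,-1,0,0],[1,0,-1,0,0],[1,0,-1,0,0],[1,0,-1,0,0],[1,0,-1,0,0],[1,0,-1,0,0],[1,0,-0.8,0,0],[1,0,-0.4,0,0],[1,0,0,0,0],[1,0,0,0,0]],
  ],
)

```text
clock: 31.23
position: [0.4377, 0.0866, 0.2164]
ee_rot: [0.001, 0.707, -0.0, 0.707]
ft_force: [0.3, 1.7, -0.9]
grip_width: 0.24
```

```bash
python3 - <<'E'
from h import *
np.set_printoptions(precision=4,suppress=True)
o=manip.get_obs(); print(o['position'],R.from_quat(o['ee_rot']).as_matrix()[:,2],o['ft_force'],o['grip_width'],o['joint_pos'])
i=manip.camera_info('wrist'); save('wrist','w19'); save('scene','s19'); save('top','t19')
im=cv2.imread('pics/s19.png'); cv2.imwrite('pics/s19m.png',cv2.resize(im[180:300,200:350],(750,600),interpolation=cv2.INTER_CUBIC))
im=cv2.imread('pics/t19.png'); cv2.imwrite('pics/t19m.png',cv2.resize(im[180:300,230:380],(750,600),interpolation=cv2.INTER_CUBIC))
E
```

```text
[0.4377 0.0866 0.2164] [ 1.     -0.0017  0.0005] [ 0.324   1.7175 -0.866 ] 0.23950740422582917 [-1.0028 -0.0252  0.7091  2.0541  0.0173  1.1058  1.2675]
```

View pics/w19.png

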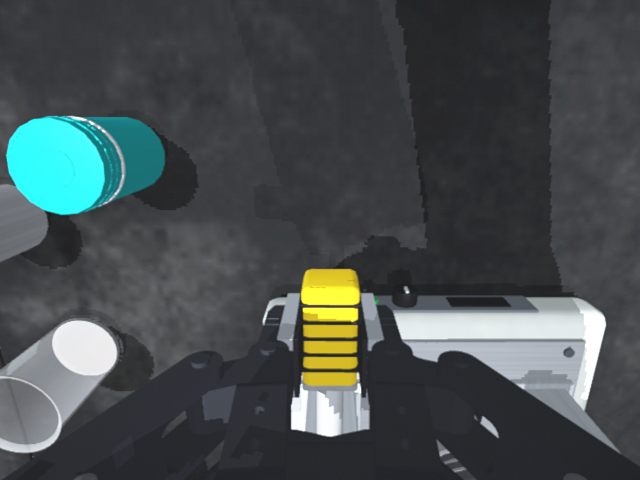

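View pics/s19m.png

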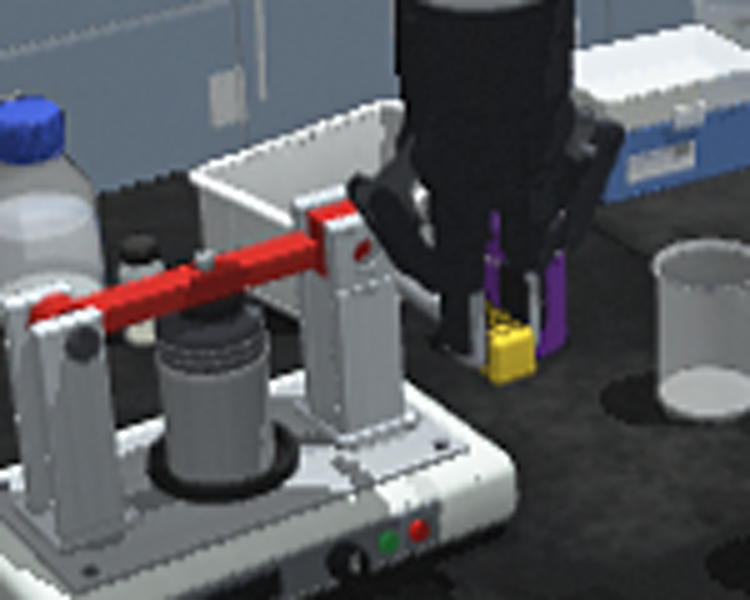

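View pics/t19m.png

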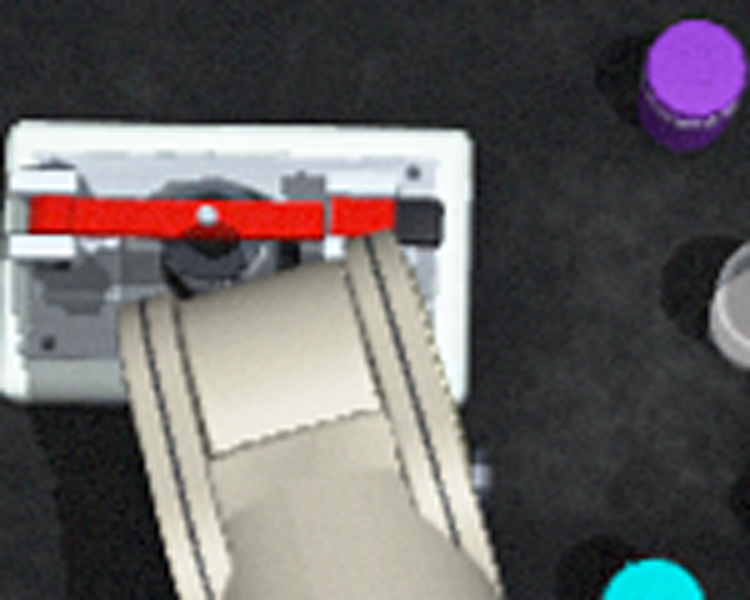

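```bash
python3 - <<'E'
from h import *
np.set_printoptions(precision=4,suppress=True)
im=cv2.imread('pics/s19.png'); 
cv2.imwrite('pics/s19h.png',cv2.resize(im[215:245,255:295],(800,600),interpolation=cv2.INTER_CUBIC))
cv2.imwrite('pics/s19g.png',cv2.resize(im[230:260,285:325],(800,600),interpolation=cv2.INTER_CUBIC))
im=cv2.imread('pics/w19.png'); cv2.imwrite('pics/w19c.png',cv2.resize(im[250:450,260:400],(420,600),interpolation=cv2.INTER_CUBIC))
E
```

```text
(no output)
```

View pics/s19h.png

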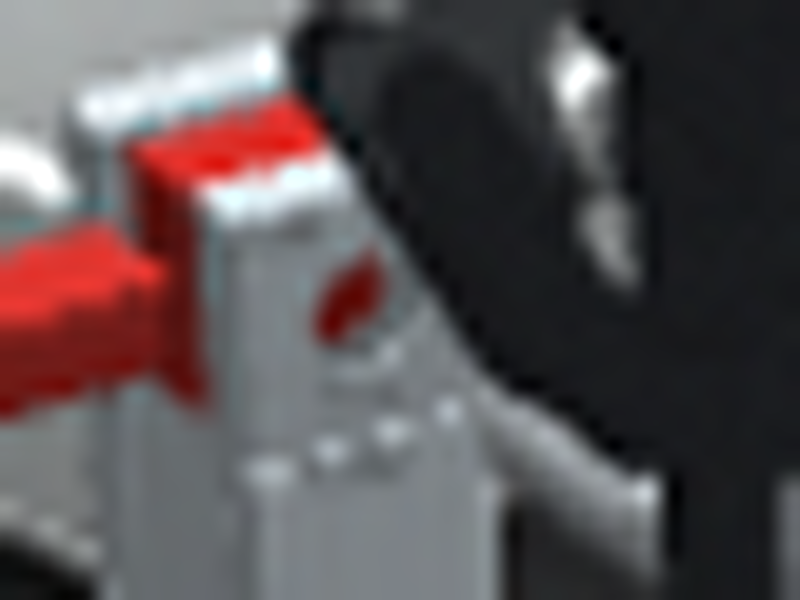

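View pics/s19g.png

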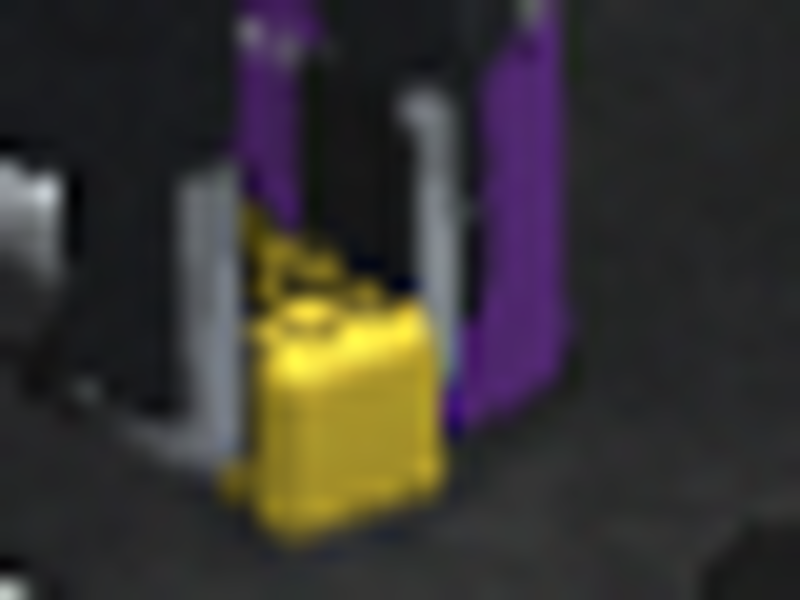

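View pics/w19c.png

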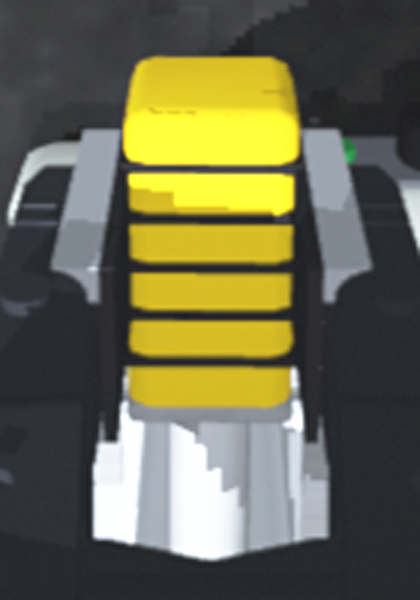

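```bash
python3 - <<'E'
from h import *
np.set_printoptions(precision=4,suppress=True)
print('hole', proj('scene',[.546,.0875,.15]),'obs 230.1 273.1')
def xat(px,axis,val):
    o,d=ray('scene',px); return o+d*(val-o[axis])/d[axis]
print('hole ray at x=.546',xat((230.1,273.1),0,.546))
print('rear ray at y',xat((251.0,302.1),1,.0866))
print('tip ray at y',xat((233.4,278.4),1,.0866))
i=manip.camera_info('wrist')
f=lambda x,y,z:atz('wrist',(250+y/3-.3,260+x/3-.3),z,i)
for z in(.155,.16,.165): print('rear top edge',f(212,105,z),'front top edge',f(210,405,z), 'rear low',f(212,58,z-.022))
E
```

```text
hole [np.float64(231.29060750323555), np.float64(272.30315542555513)] obs 230.1 273.1
hole ray at x=.546 [0.546  0.0851 0.1525]
rear ray at y [0.4214 0.0866 0.1494]
tip ray at y [0.5196 0.0866 0.1544]
rear top edge [0.4189 0.0878 0.155 ] front top edge [0.4632 0.0876 0.155 ] rear low [0.4216 0.0879 0.133 ]
rear top edge [0.4166 0.0878 0.16  ] front top edge [0.4592 0.0876 0.16  ] rear low [0.4195 0.0879 0.138 ]
rear top edge [0.4143 0.0878 0.165 ] front top edge [0.4552 0.0876 0.165 ] rear low [0.4175 0.0879 0.143 ]
```

Call:
arm_command(
  moves=[
    [[1,-0.1,0.04,0.3,0],[1,0,0,0.5,0],[1,0,0,0,0],[1,0,0,0,0]],
  ],
)

```text
clock: 31.72
position: [0.458, 0.0874, 0.2183]
ee_rot: [-0.0, 0.707, -0.001, 0.707]
ft_force: [0.4, 0.3, -2.2]
grip_width: 0.239
```

```bash
python3 - <<'E'
from h import *
np.set_printoptions(precision=4,suppress=True)
o=manip.get_obs(); print(o['position'],R.from_quat(o['ee_rot']).as_matrix()[:,2],o['ft_force'])
im=save('scene','s20')[:,:,::-1]
cv2.imwrite('pics/s20h.png',cv2.resize(im[210:255,255:315],(800,600),interpolation=cv2.INTER_CUBIC))
E
```

```text
[0.458  0.0874 0.2183] [ 1.    -0.001 -0.   ] [ 0.3964  0.2783 -2.1729]
```

View pics/s20h.png

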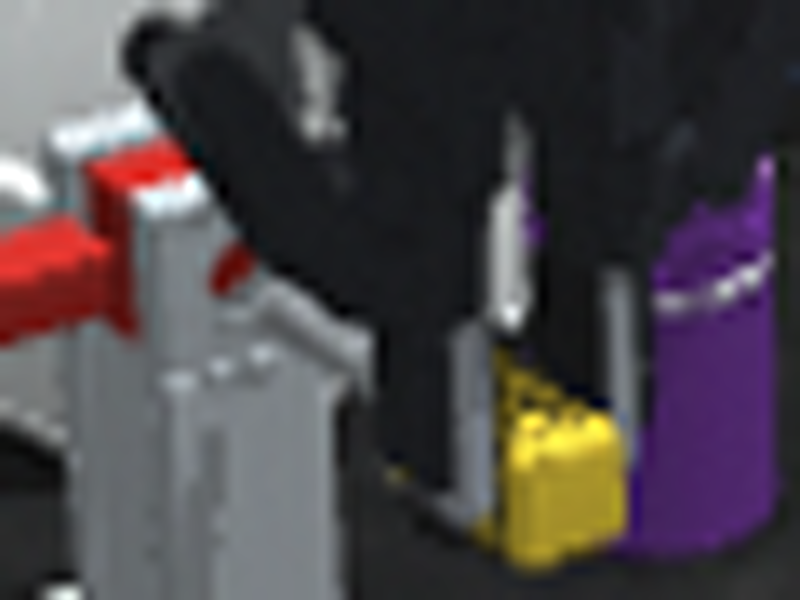

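Call:
arm_command(
  moves=[
    [[1,-0.03,0,0.2,0],[1,0,0,0.2,0],[1,0,0,0.2,0],[1,0,0,0.1,0],[1,0,0,0,0]],
  ],
)

```text
clock: 32.18
position: [0.4757, 0.087, 0.2191]
ee_rot: [0.0, 0.707, -0.001, 0.707]
ft_force: [-0.2, -0.2, -0.8]
grip_width: 0.24
```

```bash
python3 - <<'E'
from h import *
np.set_printoptions(precision=4,suppress=True)
o=manip.get_obs(); print(o['position'],R.from_quat(o['ee_rot']).as_matrix()[:,2],o['ft_force'])
im=save('scene','s21')[:,:,::-1]
cv2.imwrite('pics/s21h.png',cv2.resize(im[210:255,255:315],(800,600),interpolation=cv2.INTER_CUBIC))
E
```

```text
[0.4757 0.087  0.2191] [ 1.     -0.0015  0.0003] [-0.2185 -0.2391 -0.7707]
```

View pics/s21h.png

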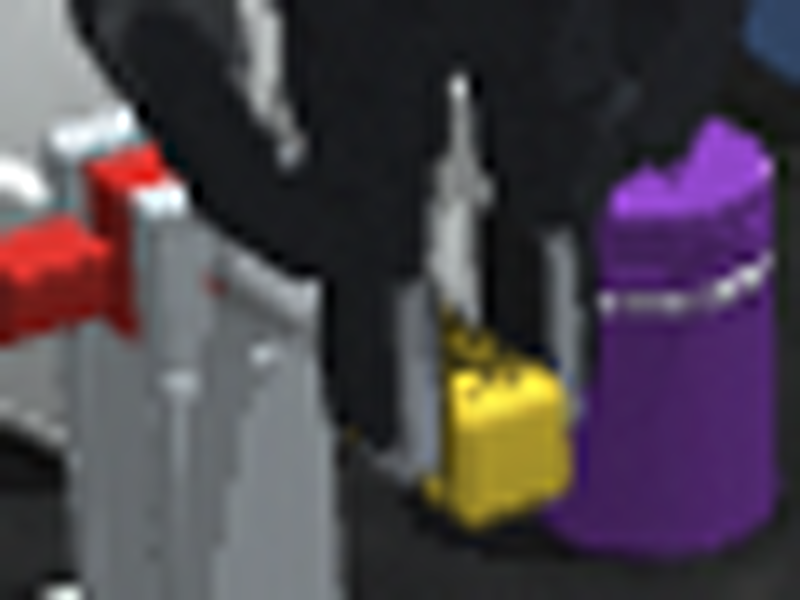

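Call:
arm_command(
  moves=[
    [[1,0,0,0.2,0],[1,0,0,0.2,0],[1,0,0,0.2,0],[1,0,0,0,0]],
  ],
)

```text
clock: 32.57
position: [0.491, 0.0871, 0.2192]
ee_rot: [0.0, 0.707, -0.001, 0.707]
ft_force: [-1.2, -0.6, -1.3]
grip_width: 0.243
```

Call:
arm_command(
  moves=[
    [[1,0,0,0.2,0],[1,0,0,0.2,0],[1,0,0,0,0]],
  ],
)

```text
clock: 32.82
position: [0.5009, 0.087, 0.2192]
ee_rot: [0.0, 0.707, -0.001, 0.707]
ft_force: [0.8, -0.1, -1.2]
grip_width: 0.24
```

Call:
arm_command(
  moves=[
    [[1,0,0,0.2,0],[1,0,0,0.2,0],[1,0,0,0.2,0],[1,0,0,0,0]],
  ],
)

```text
clock: 33.15
position: [0.516, 0.087, 0.2192]
ee_rot: [0.0, 0.707, -0.001, 0.707]
ft_force: [-0.5, 1.1, -0.2]
grip_width: 0.24
```

Call:
arm_command(
  moves=[
    [[1,0,0,0.1,0],[1,0,0,0.1,0],[1,0,0,0,0]],
  ],
)

```text
clock: 33.4
position: [0.5202, 0.0869, 0.219]
ee_rot: [0.0, 0.707, -0.0, 0.707]
ft_force: [0.7, 0.2, -1.1]
grip_width: 0.243
```

Call:
arm_command(
  moves=[
    [[1,0,0,0.08,0],[1,0,0,0.04,0],[1,0,0,0,0]],
  ],
)

```text
clock: 33.65
position: [0.5208, 0.087, 0.2183]
ee_rot: [0.0, 0.709, -0.0, 0.705]
ft_force: [-13.9, -0.1, 5.0]
grip_width: 0.239
```

Call:
arm_command(
  moves=[
    [[1,0,0,0.06,0],[1,0,0,0.04,0],[1,0,0,0,0]],
  ],
)

```text
clock: 33.9
position: [0.5213, 0.087, 0.2178]
ee_rot: [0.0, 0.711, -0.0, 0.703]
ft_force: [-27.1, -1.0, 14.1]
grip_width: 0.24
```

```bash
python3 - <<'E'
from h import *
np.set_printoptions(precision=4,suppress=True)
o=manip.get_obs(); print(o['position'],R.from_quat(o['ee_rot']).as_matrix()[:,2],o['ft_force'])
im=save('scene','s22')[:,:,::-1]
cv2.imwrite('pics/s22h.png',cv2.resize(im[195:255,235:315],(800,600),interpolation=cv2.INTER_CUBIC))
E
```

```text
[0.5213 0.087  0.2178] [ 0.9999 -0.0006 -0.0125] [-27.067   -0.9621  14.1446]
```

View pics/s22h.png

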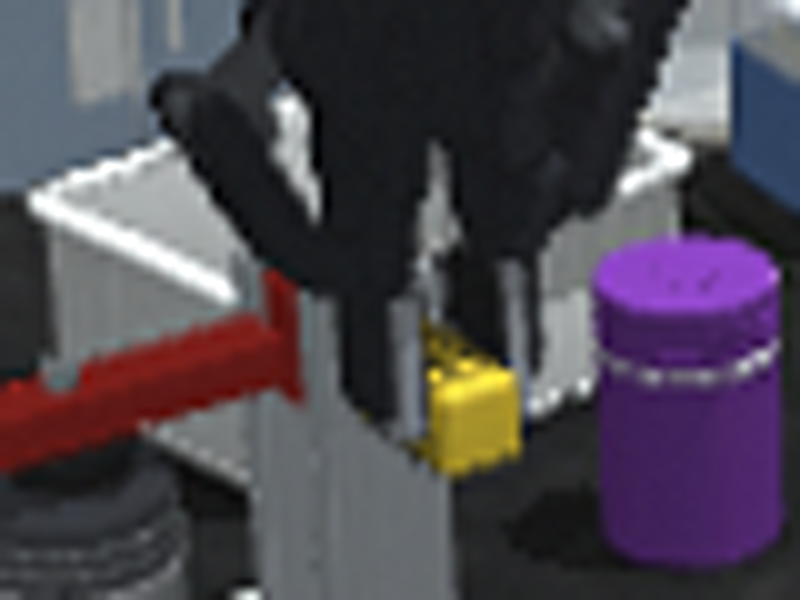

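Call:
arm_command(
  moves=[
    [[1,0,0,-0.12,0],[1,0,0,0,0],[0.4,0,0,0,0],[0.4,0,0,0,0],[0.4,0,0,0,0],[0.4,0,0,0,0],[0.4,-0.5,0,0,0],[0.4,-1,0,0,0],[0.4,-1,0,0,0],[0.4,-1,0,-1,0],[0.4,-1,0,-1,0],[0.4,0,0,-1,0]],
  ],
)

```text
clock: 34.95
position: [0.4486, 0.0867, 0.3358]
ee_rot: [0.002, 0.705, -0.0, 0.709]
ft_force: [0.1, 0.2, 1.0]
grip_width: 0.597
```

Call:
arm_command(
  moves=[
    [[0.4,0,-1,-1,0],[0.4,0,-1,0,0],[0.4,0,-1,0,0],[0.4,0,-1,0,0],[0.4,0,0,0,0],[0.4,0,0,0,0]],
  ],
)

```text
clock: 35.45
position: [0.4226, -0.014, 0.332]
ee_rot: [0.002, 0.707, -0.001, 0.707]
ft_force: [0.3, 0.5, 0.1]
grip_width: 0.6
```

```bash
python3 - <<'E'
from h import *
np.set_printoptions(precision=4,suppress=True)
o=manip.get_obs(); print(o['position'],o['ft_force'],o['clock'])
im=save('scene','s23')[:,:,::-1]
cv2.imwrite('pics/s23h.png',cv2.resize(im[180:300,170:330],(800,600),interpolation=cv2.INTER_CUBIC))
im=save('top','t23')[:,:,::-1]
cv2.imwrite('pics/t23h.png',cv2.resize(im[190:310,220:380],(800,600),interpolation=cv2.INTER_CUBIC))
rs=[]
for c in('scene','top'):
  for q in ('pin_shoulder','pin_grip'):
    r=manip.pinpoint(q,c); print(c,q,[(x['pixel'],x['confidence']) for x in r])
E
```

```text
[ 0.4226 -0.014   0.332 ] [0.2601 0.4778 0.094 ] 35.45
scene pin_shoulder [([231.7, 274.3], 0.71), ([257.2, 380.7], 0.7)]
scene pin_grip [([233.8, 279.6], 0.49), ([257.7, 241.6], 0.39)]
top pin_shoulder [([232.3, 299.8], 0.75), ([226.2, 239.2], 0.43)]
top pin_grip [([242.6, 299.7], 0.66)]
```

View pics/s23h.png

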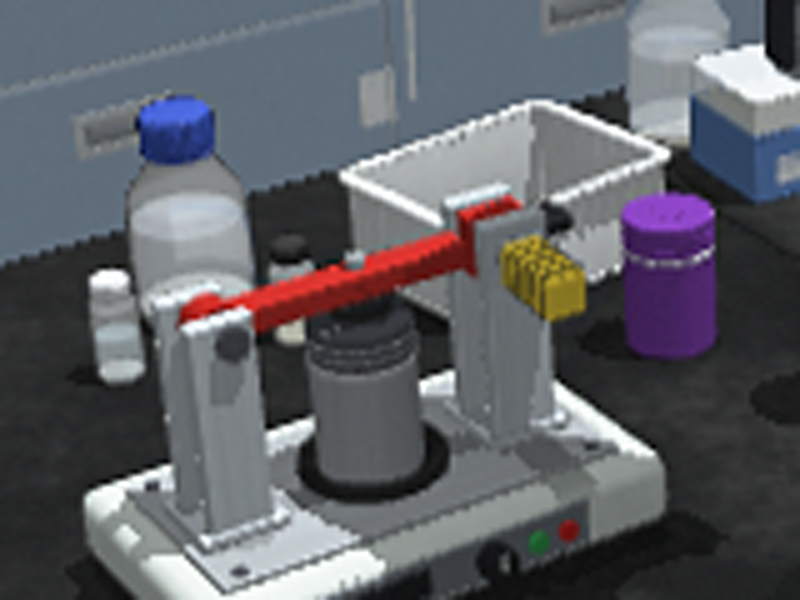

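View pics/t23h.png

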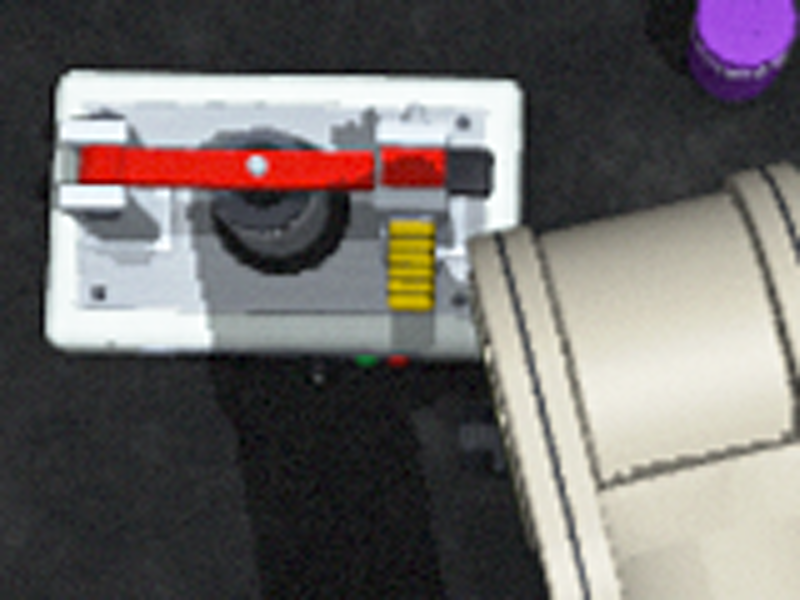

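View pics/t23.png

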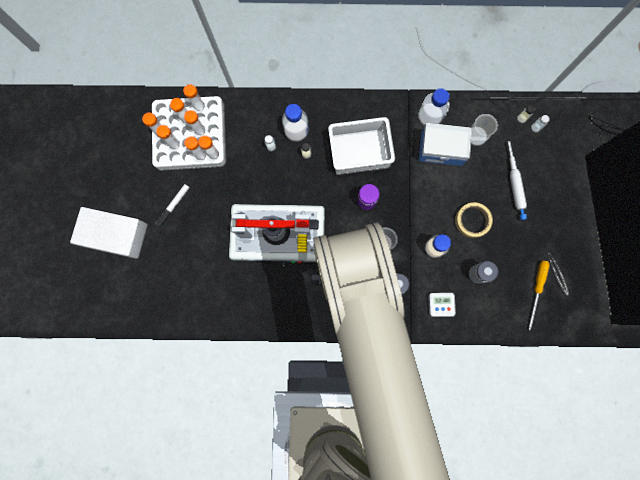

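```bash
python3 - <<'E'
from h import *
np.set_printoptions(precision=4,suppress=True)
print('grip front',atz('top',(233.6,302),.161),'rear',atz('top',(251.7,302),.161))
print('ear outer edge top',atz('top',(190+207/5-.4,301),.167), 'bar row ctr', atz('top',(190+167/5-.4,301),.165))
im=cv2.imread('pics/t23.png');cv2.imwrite('pics/t23z.png',cv2.resize(im[215:260,280:325],(600,600),interpolation=cv2.INTER_CUBIC))
im=cv2.imread('pics/s23.png');cv2.imwrite('pics/s23z.png',cv2.resize(im[210:255,250:295],(600,600),interpolation=cv2.INTER_CUBIC))
E
```

```text
grip front [0.5429 0.0864 0.161 ] rear [0.4991 0.0853 0.161 ]
ear outer edge top [0.5481 0.0886 0.167 ] bar row ctr [0.5679 0.0892 0.165 ]
```

View pics/t23z.png

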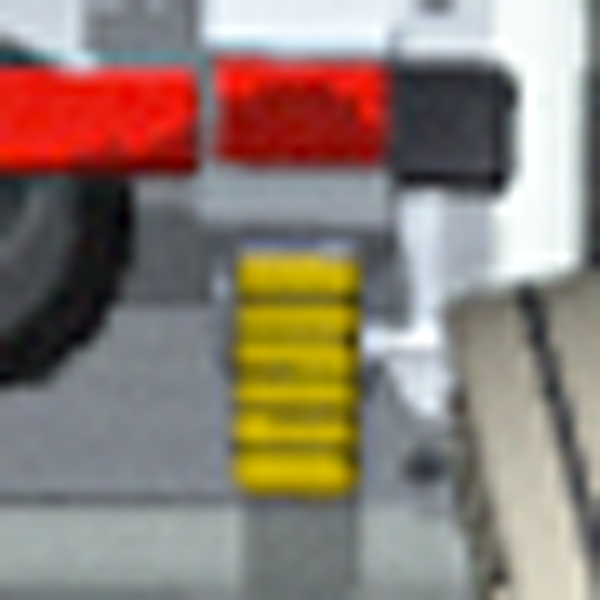

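View pics/s23z.png

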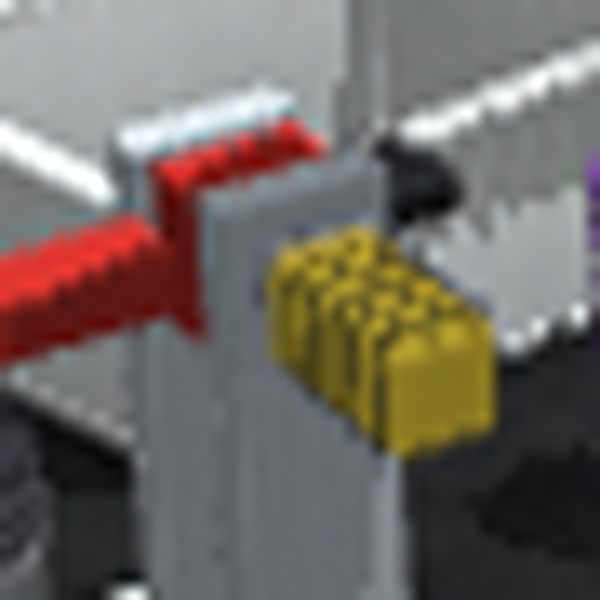

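Call:
arm_command(
  moves=[
    [[1,0,1,0,0],[1,0,1,0,0],[1,0,1,0,0],[1,0.5,1,0,0],[1,1,0.05,0,0],[1,1,0,0,0],[1,1,0,0,0],[1,1,0,0,0],[1,0,0,1,0],[1,0,0,0.6,0],[1,0,0,0,0]],
  ],
)

```text
clock: 36.67
position: [0.4644, 0.0888, 0.2187]
ee_rot: [-0.001, 0.707, -0.001, 0.707]
ft_force: [-0.1, 0.5, 0.1]
grip_width: -0.0
```

Call:
arm_command(
  moves=[
    [[1,0,0,0.3,0],[1,0,0,0.3,0],[1,0,0,0.2,0],[1,0,0,0.1,0],[1,0,0,0,0]],
  ],
)

```text
clock: 37.08
position: [0.4855, 0.0883, 0.2192]
ee_rot: [0.0, 0.707, -0.001, 0.707]
ft_force: [-0.1, 0.2, 0.5]
grip_width: -0.002
```

Call:
arm_command(
  moves=[
    [[1,0,0,0.06,0],[1,0,0,0.06,0],[1,0,0,0,0]],
  ],
)

```text
clock: 37.33
position: [0.4881, 0.0883, 0.2192]
ee_rot: [0.001, 0.707, -0.0, 0.707]
ft_force: [1.1, 0.1, -0.2]
grip_width: -0.003
```

Call:
arm_command(
  moves=[
    [[1,0,0,0.06,0],[1,0,0,0,0]],
  ],
)

```text
clock: 37.5
position: [0.4897, 0.0883, 0.2192]
ee_rot: [0.0, 0.707, -0.0, 0.707]
ft_force: [0.3, 0.3, -0.8]
grip_width: -0.0
```

Call:
arm_command(
  moves=[
    [[1,0,0,0.06,0],[1,0,0,0,0]],
  ],
)

```text
clock: 37.67
position: [0.4903, 0.0883, 0.2188]
ee_rot: [0.0, 0.708, -0.0, 0.706]
ft_force: [-5.1, 0.3, 2.3]
grip_width: 0.003
```

Call:
arm_command(
  moves=[
    [[1,0,0,0.06,0],[1,0,0,0,0]],
  ],
)

```text
clock: 37.83
position: [0.4907, 0.0884, 0.2185]
ee_rot: [0.0, 0.709, -0.0, 0.705]
ft_force: [-12.8, 1.1, 7.1]
grip_width: 0.001
```

Call:
arm_command(
  moves=[
    [[1,0,0,0.06,0],[1,0,0,0,0]],
  ],
)

```text
clock: 38.0
position: [0.491, 0.0885, 0.2182]
ee_rot: [0.0, 0.71, -0.0, 0.704]
ft_force: [-19.6, -0.3, 11.8]
grip_width: 0.001
```

Firm contact: the grip is against the fork. Retreat and check.

Call:
arm_command(
  moves=[
    [[1,0,0,-0.5,0],[1,0,0,-1,0],[1,-1,0,-1,0],[1,-1,0,-0.5,0],[1,-1,-1,0,0],[1,-1,-1,0,0],[1,0,-1,0,0],[1,0,-1,0,0],[1,0,0,0,0],[1,0,0,0,0],[1,0,0,0,0]],
  ],
)

```text
clock: 38.92
position: [0.4189, -0.0112, 0.3191]
ee_rot: [0.001, 0.707, -0.0, 0.707]
ft_force: [0.0, -0.5, 0.4]
grip_width: 0.005
```

```bash
python3 - <<'E'
from h import *
np.set_printoptions(precision=4,suppress=True)
o=manip.get_obs(); print(o['position'],o['ft_force'],o['clock'])
im=save('scene','s24')[:,:,::-1]
cv2.imwrite('pics/s24h.png',cv2.resize(im[180:300,170:330],(800,600),interpolation=cv2.INTER_CUBIC))
E
```

```text
[ 0.4189 -0.0112  0.3191] [ 0.0075 -0.4913  0.3781] 38.9167
```

View pics/s24h.png

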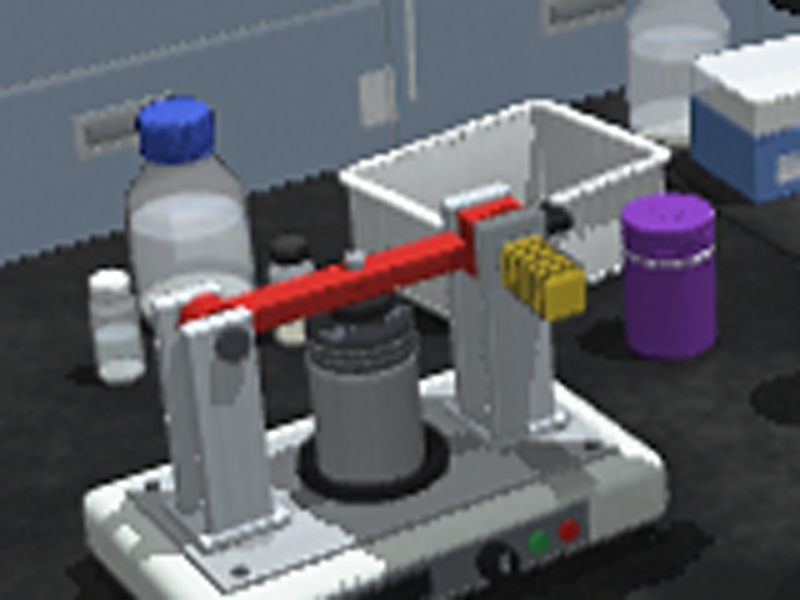

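View pics/s24.png

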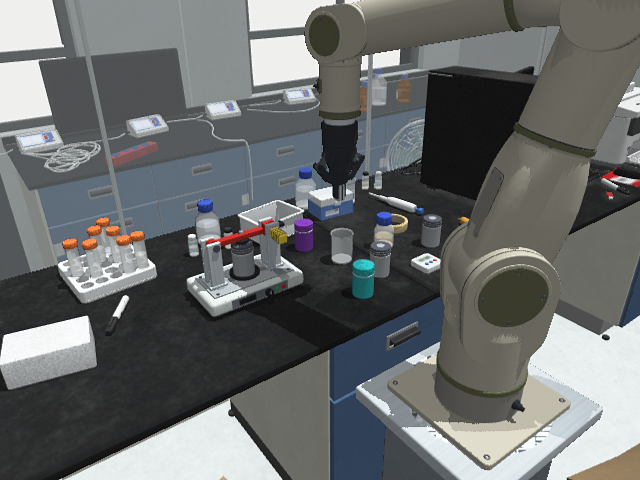

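The picture shows the jar in the seat at (243,258), the bar down, and the pin grip against the fork at (278,235). Both light jars and all the bystanders are standing in place, and the arm is clear.

```bash
python3 -c "
from workcell import manip
print(manip.hand_in())"
```

```text
the job is handed in; nothing more can be done
None
```

The job is handed in at about 39 s of the 72 s allowed; no verdict was reported.

- **Weighing:** I lifted all three jars. Two pulled about 3 N, so they are light, and I set them back where they stood. The third, at (0.63, -0.24), pulled about 8.2 N, so it is the heavy one.
- **Jar in the seat:** The heavy jar stands in the seat. After release its lid appeared within about a pixel of where a centred jar should be.
- **Bar:** I swung the bar down and pressed until the stop was felt. The upward force rose to 37 N, more than the 5–10 N suggested. The bar stayed level when I let go.
- **Pin:** I pushed the pin through from the front with almost no resistance until its grip met the fork. The top camera left a possible 0–3 mm gap. I pushed once more on the back of the grip until it resisted firmly at about 20 N.

**Last checks:** The final scene picture shows the jar upright in the seat, the bar down and the grip against the ear. The light jars and bystanders are in their places, and the arm is clear with no force on it. None of the checks failed. The cameras disagreed by 2–3 mm on the height of the fork hole, but the pin still went in freely.

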